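Unstack the pipette-tip boxes and lay out the bench

TASK

The tip boxes have been left in a stack: take it apart and put each one with the pipette of its own colour, standing flat inside the rimmed bay at the end of that pipette's tray. Keep the boxes upright and set them down gently. Leave the buffer bottle and the sample jar where they stand.

Things in the scene. Friction and masses are not known exactly. Their poses are not given: they have to be found in the camera images.
- box_red: loose closed pipette-tip box, frosted base, see-through red lid over red tips, stays shut: 104 x 64 mm, 56 mm high, about 120 g. The lid is the upper 32 mm, 100 x 60 mm: grip it across the 60 mm. Origin: centre of the underside; x along the 104 mm, z up. At the start top of the stack, crosswise on the green box
- box_green: loose closed pipette-tip box, frosted base, see-through green lid over green tips, stays shut: 104 x 64 mm, 56 mm high, about 120 g. The lid is the upper 32 mm, 100 x 60 mm: grip it across the 60 mm. Origin: centre of the underside; x along the 104 mm, z up. At the start bridging the blue and yellow boxes, crosswise on their lids, the red one on it
- box_yellow: loose closed pipette-tip box, frosted base, see-through yellow lid over yellow tips, stays shut: 104 x 64 mm, 82 mm high, about 170 g. The lid is the upper 32 mm, 100 x 60 mm: grip it across the 60 mm. Origin: centre of the underside; x along the 104 mm, z up. At the start on the bench under the green box: blue and yellow lie parallel, 110 mm apart (either on either side)
- box_blue: loose closed pipette-tip box, frosted base, see-through blue lid over blue tips, stays shut: 104 x 64 mm, 82 mm high, about 170 g. The lid is the upper 32 mm, 100 x 60 mm: grip it across the 60 mm. Origin: centre of the underside; x along the 104 mm, z up. At the start on the bench under the green box: blue and yellow lie parallel, 110 mm apart (either on either side)
- tray_red: fixed grey tray with the red pipette (white; red button, collar and sleeve; up to 40 mm high) lying along its x axis from 70 to 302 mm. Tip-box bay: 124 (x) x 84 (y) mm inside a 3 mm rim; bay floor 4 mm, rim top 12 mm above the bench. Origin: under the bay's centre at bench height, z up
- tray_green: fixed grey tray with the green pipette (white; green button, collar and sleeve; up to 40 mm high) lying along its x axis from 70 to 302 mm. Tip-box bay: 124 (x) x 84 (y) mm inside a 3 mm rim; bay floor 4 mm, rim top 12 mm above the bench. Origin: under the bay's centre at bench height, z up
- tray_yellow: fixed grey tray with the yellow pipette (white; yellow button, collar and sleeve; up to 40 mm high) lying along its x axis from 70 to 302 mm. Tip-box bay: 124 (x) x 84 (y) mm inside a 3 mm rim; bay floor 4 mm, rim top 12 mm above the bench. Origin: under the bay's centre at bench height, z up
- tray_blue: fixed grey tray with the blue pipette (white; blue button, collar and sleeve; up to 40 mm high) lying along its x axis from 70 to 302 mm. Tip-box bay: 124 (x) x 84 (y) mm inside a 3 mm rim; bay floor 4 mm, rim top 12 mm above the bench. Origin: under the bay's centre at bench height, z up
- bottle: bystander: white buffer bottle with a blue label, 44 mm across, 85 mm high, loose; origin at the centre of its underside, z up
- jar: bystander: sample jar with a green lid and brown content, 47 mm across the lid, 58 mm high, loose; origin at the centre of its underside, z up
Things that resemble listed ones, but are neither listed nor needed, are in the scene too. Of the things that look like the box_blue, take the one that is farthest to the robot's left at the start. Of the things that look like the box_yellow, the largest one is meant.

How it is judged:
At the end, for the whole second after the job is handed in: Each of the four tip boxes stands in the bay of the tray whose pipette has its colour: box centre within 15 mm of the bay's centre, underside on the bay floor (within 3 mm), upright within 0.05 rad, at rest and released (horizontal distance between box_red and tray_red below 0.015 m and z of box_red in the frame of tray_red between 0.001 and 0.007 m and angle between each of box_red, box_green, box_yellow, box_blue's own z axis and vertical below 0.05 rad and linear speed of each of box_red, box_green, box_yellow, box_blue below 0.01 m/s and angular speed of each of box_red, box_green, box_yellow, box_blue below 0.1 rad/s and horizontal distance between box_green and tray_green below 0.015 m and z of box_green in the frame of tray_green between 0.001 and 0.007 m and horizontal distance between box_yellow and tray_yellow below 0.015 m and z of box_yellow in the frame of tray_yellow between 0.001 and 0.007 m and horizontal distance between box_blue and tray_blue below 0.015 m and z of box_blue in the frame of tray_blue between 0.001 and 0.007 m); the robot touches nothing.
It fails at once if a tip box is tipped more than about 30 degrees (angle between any of box_red, box_green, box_yellow, box_blue's own z axis and vertical above 0.5 rad).
It fails at once if the bottle is shifted by more than 25 mm or knocked over (distance of bottle from where it was at the start of the episode above 0.025 m or angle between bottle's own z axis and vertical above 0.4 rad).
It fails at once if the jar is shifted by more than 25 mm or knocked over (distance of jar from where it was at the start of the episode above 0.025 m or angle between jar's own z axis and vertical above 0.4 rad).
It fails at once if a tip box is dropped or slammed down (it comes within 40 mm of the bench faster than 0.8 m/s) ((height (world z) of box_red below 0.04 m and linear speed of box_red above 0.8 m/s) or (height (world z) of box_green below 0.04 m and linear speed of box_green above 0.8 m/s) or (height (world z) of box_yellow below 0.04 m and linear speed of box_yellow above 0.8 m/s) or (height (world z) of box_blue below 0.04 m and linear speed of box_blue above 0.8 m/s)).
It also fails if it takes over 109 s, if anything falls off the work surface, if the arm or the gripper's body presses on something with over 40 N, if the wrist force passes 120 N, or if a joint passes its speed limit or range.

ROBOT

A 6-joint arm with a two-finger parallel gripper is mounted at the origin on the work surface. World frame = base frame: x ahead of the robot, y to its left, z up, the work surface at z = 0. Lengths are in m, angles in rad, forces in N, time in s.
With the tool pointing down it reaches from about 0.3 to 0.75 m from the base axis. Payload 8.5 kg.
Tool frame: the origin (TCP) lies on the centre line of the jaws, within the pads' length; the fingertips stand 14 mm ahead of it and the grasp point (between the pads) lies 5 mm behind it; z points along the fingers, x is the direction in which the jaws open and shut, and the axes are right-handed (so a half turn about z gives the same grasp; the last joint's range is limited). The gripper opens to 85 mm and grips with 20 to 120 N. Pads are 22 mm wide; open, the fingers measure 114 mm over their backs; the gripper's body (76 mm by 85 mm) begins 54 mm behind the grasp point. The pads swing forward as they close: fully open they stand 13 mm farther back than shut.
Start: joints at [0.958, 0.381, 1.297, -0, 1.464, -0.215], TCP at [0.213, 0.507, 0.223] pointing down, gripper open.
Joint ranges: [-3.11, 3.11], [-0.89, 2.33], [0.22, 2.48], [-1.42, 4.56], [0.17, 2.85], [-2.88, 2.88]. Speed limits (rad/s): [2.39, 2.39, 3.14, 3.14, 3.14, 3.14].

INTERFACE

Orientations are given as a 3x3 rotation matrix whose columns are the frame's x, y, z axes.
In Python, from plant import observe, capture, close_job gives the robot as it stands.
- The arm moves only by the shell command python3 -m pendant 'ROWS' [FORCE]. ROWS is JSON, a list of rows, each an object of numbers: "fingers": the closure, from -1 (fully open) to 1 (shut); "tx", "ty", "tz": the shift along the world's x, y, z scaled (see below); "wx", "wy", "wz": the turn, a rotation vector about the world's x, y, z scaled (see below). A call has exactly 5 rows; each row is the pose to reach, as a shift and turn from the pose measured when the call began, turning the shorter way round; what a row does not reach only later rows make up. The controller multiplies each number of a shift by 600 mm and each number of a turn by 180 degrees. A row lasts 1/12 s, in which the tool goes at most 41.7 mm and 7.16 degrees, less where a joint would pass 70% of its speed; a pose out of reach is approached as far as the arm can. A call with a number of a shift or a turn outside -1 to 1 is refused whole. A call with a gripper value outside its range is refused whole. The fingers move at their own pace and stop on an object; FORCE is the grip in N (left out, the last holds). Time passes only in rows, so rows that repeat a pose let the fingers close, or fill a call up. It gives the time, the measured TCP pose, the force and the opening at its end, in the units of the state.
- observe(): the state, without advancing time (a new reading comes with each control period).
- capture(name): name is "scene" or "top" or "wrist"; returns a dict with "frame" (400x640x3 uint8, blue, green, red), "camera_matrix" (3x3 intrinsics, pixels), "k1" (the pictures are not rectified: a ray, as slopes to the right and down, at radius r is drawn at 1 + k1 r^2 times it, then the intrinsics apply), "position" and "attitude" of the camera in the world. Camera axes: x right, y down, z forward; pixel columns grow to the right and rows downward; lengths in m; the calibration is good to about 2 mm. A picture is of the moment at which its call begins. There is no depth.
- close_job(): hands the job in, once; it reports no verdict.
The state is a dict: "clock": time; "joint_pos": joint angles; "qd": joint speeds; "effort": joint torques, N m; "tool_pos": TCP position; "tool_rot": TCP orientation; "force": force on the tool from outside, world axes, zero at the start; "moment": the same for the moment, N m; "finger_gap": finger opening in m.
Only numpy, scipy, OpenCV 4.12 (cv2) and the standard library are available. Lean on these libraries where they do the work, as an engineer would, in place of code of your own. Each camera call takes 0.05 s, during which the arm holds its last target. There are 200 camera calls.

## Working session

There is one attempt and no reset: what is moved stays moved. The work goes in short steps, Python scripts to look and compute and a shell command to move; the robot and the scene stay as the last step left them, time stands still between calls to the robot, and variables do not carry over. Pictures are saved under pics/ and viewed, about 12 in all and at most 16, crops included, and the job is handed in when it is done.

```bash
mkdir -p pics; ls; python3 - <<'E'
from plant import observe,capture
import cv2,numpy as np
print(observe())
for n in("scene","top"):
    c=capture(n); cv2.imwrite(f"pics/{n}0.png",c["frame"]); print(n,c["camera_matrix"],c["k1"],c["position"],c["attitude"])
E
```

```text
pics
{'clock': 0.0, 'joint_pos': array([ 9.57725714e-01,  3.81179873e-01,  1.29826142e+00, -1.27438116e-06,
        1.46357374e+00, -2.15313810e-01]), 'qd': array([-0.00148759, -0.00054033,  0.00050731, -0.00197066,  0.00272173,
       -0.00020396]), 'effort': array([ 5.16770033e-04, -4.48470497e+01, -2.31279695e+01, -1.56122592e-04,
        4.75358946e-03, -4.92133012e-06]), 'tool_pos': array([0.212876  , 0.50680763, 0.22272022]), 'tool_rot': array([[ 3.87350549e-01,  9.21932147e-01, -8.17373096e-04],
       [ 9.21931462e-01, -3.87351293e-01, -1.16406984e-03],
       [-1.38980393e-03, -3.02658882e-04, -9.99998988e-01]]), 'force': array([-0.5860172 , -0.51084466,  0.62194908]), 'moment': array([ 0.01545679,  0.00050213, -0.01857649]), 'finger_gap': 0.08590362418270249}
scene [[508.24376307   0.         317.3802164 ]
 [  0.         508.24376307 195.48900106]
 [  0.           0.           1.        ]] -0.03770804051572245 [1.20757651 0.98571411 1.02344267] [[-0.8327582   0.35186884 -0.42743666]
 [ 0.55342152  0.50752907 -0.66040811]
 [-0.0154405  -0.78651291 -0.61738078]]
top [[505.39345594   0.         322.0984334 ]
 [  0.         505.39345594 209.12152576]
 [  0.           0.           1.        ]] -0.039020866052025274 [ 0.227978   -0.00861784  1.72376085] [[-0.02323936 -0.98267132  0.18389401]
 [-0.99965847  0.02504045  0.00747772]
 [-0.01195293 -0.18365742 -0.98291764]]
```

View pics/scene0.png

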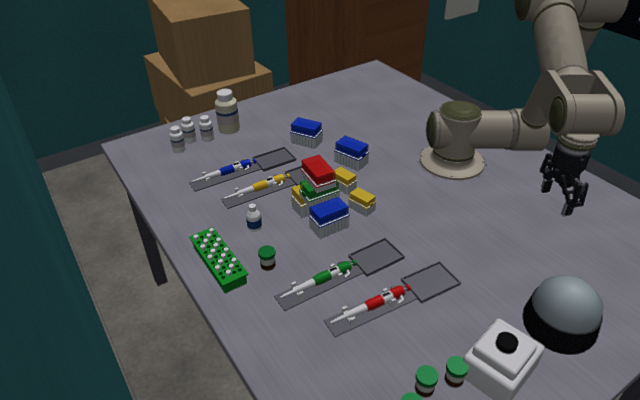

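View pics/top0.png

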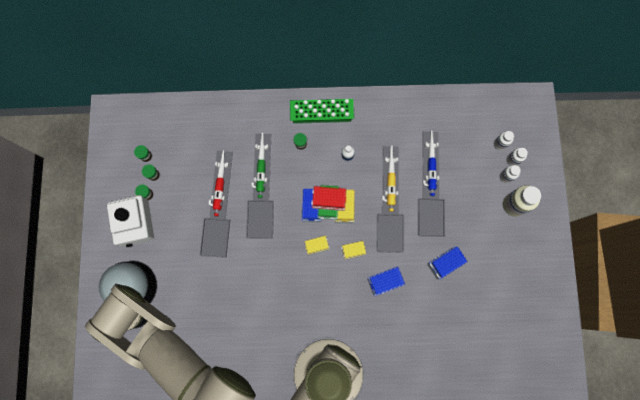

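```bash
cat > h.py <<'E'
import cv2,numpy as np
from plant import observe,capture
def rays(c,uv):
    """pixels -> unit-z camera rays in world"""
    K=np.array(c["camera_matrix"]);p=(np.asarray(uv,float).reshape(-1,2)-K[:2,2])/[K[0,0],K[1,1]]
    q=p.copy()
    for _ in range(10): q=p/(1+c["k1"]*(q**2).sum(1,keepdims=True))
    return np.c_[q,np.ones(len(q))]@np.array(c["attitude"]).T
def onplane(c,uv,z):
    d=rays(c,uv);o=np.array(c["position"]);return o+d*((z-o[2])/d[:,2])[:,None]
def rect(P):
    """min-area rect of world xy points: centre, (long,short), angle of long side"""
    (cx,cy),(w,h),a=cv2.minAreaRect((P[:,:2]*1000).astype(np.float32))
    if w<h:w,h,a=h,w,a+90
    return np.round([cx,cy,w,h,(a+90)%180-90],1)
def blobs(mask,amin=40):
    cs,_=cv2.findContours(mask.astype(np.uint8),cv2.RETR_EXTERNAL,cv2.CHAIN_APPROX_NONE)
    return [k[:,0].astype(float) for k in cs if cv2.contourArea(k)>amin]
def hsv(c): return cv2.cvtColor(c["frame"],cv2.COLOR_BGR2HSV)
E
python3 - <<'E'
from h import *
s=capture("scene");t=capture("top")
a=cv2.resize(s["frame"][145:245,270:390],None,fx=5,fy=5,interpolation=2)
b=cv2.resize(t["frame"][175:275,290:390],None,fx=4,fy=4,interpolation=2)
im=np.zeros((500,1000,3),np.uint8);im[:,:600]=a;im[:400,600:]=b
cv2.imwrite("pics/crop1.png",cv2.resize(im,(800,400),interpolation=cv2.INTER_AREA))
H=hsv(t)
for (u,v) in[(329,196),(328,213),(308,205),(349,205),(215,238),(260,220),(390,233),(431,218),(400,300)]:print(u,v,H[v,u],t["frame"][v,u])
m=(H[...,2]<95)&(H[...,1]<60)&(np.indices(m.shape)[0]>190 if 0 else True)
for k in blobs(m[:,:],300):
    print(k.mean(0).round(),len(k),rect(onplane(t,k,0.012)))
E
```

```text
329 196 [  0 199 206] [ 45  46 206]
328 213 [ 63 171 152] [ 61 152  50]
308 205 [115 208 197] [197  65  36]
349 205 [ 27 166 218] [ 76 204 218]
215 238 [125  14 112] [112 106 107]
260 220 [120  14 112] [112 106 106]
390 233 [114  11 113] [113 109 108]
431 218 [137  20 114] [114 105 110]
400 300 [120  11 139] [139 133 133]
[207. 368.] 356 [  9.3 425.2 395.8 143.9  57.2]
[138. 288.] 321 [292.9 602.3 310.4 120.9  54. ]
[ 32. 230.] 1716 [4.4630e+02 1.0012e+03 1.0204e+03 3.3910e+02 1.0000e+00]
[596.  96.] 188 [  939.8 -1001.6   314.4    38.9    87.6]
```

View pics/crop1.png

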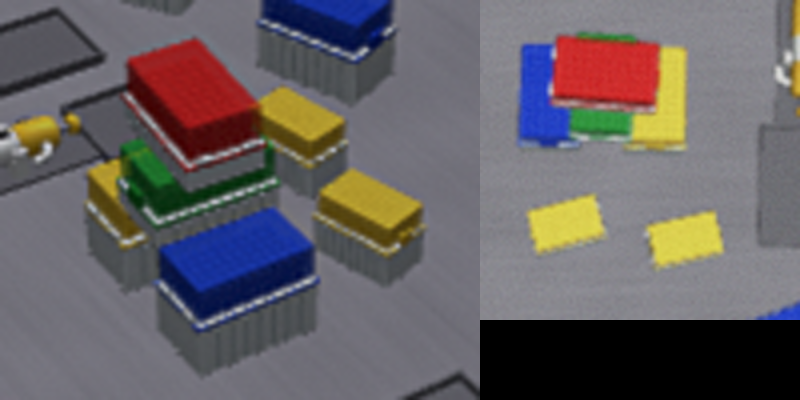

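```bash
python3 - <<'E'
from h import *
t=capture("top");s=capture("scene")
def bays(c,seeds,lo):
    g=cv2.bilateralFilter(cv2.cvtColor(c["frame"],cv2.COLOR_BGR2GRAY),5,25,3)
    for n,(u,v) in seeds.items():
        w=45;r=g[v-w:v+w,u-w:u+w]
        th,_=cv2.threshold(r[15:-15,15:-15].copy(),0,255,cv2.THRESH_OTSU)
        m=(r<min(th,lo)).astype(np.uint8)
        m=cv2.morphologyEx(m,cv2.MORPH_OPEN,np.ones((9,9),np.uint8))
        m=cv2.morphologyEx(m,cv2.MORPH_CLOSE,np.ones((3,3),np.uint8))
        lab=cv2.connectedComponents(m)[1];k=blobs(lab==lab[w,w])[0]+[u-w,v-w]
        print(n,th,k.min(0),k.max(0),rect(onplane(c,k,0.008)))
print("top");bays(t,dict(red=(215,238),green=(260,220),yellow=(390,233),blue=(431,218)),127)
print("scene");bays(s,dict(red=(431,281),green=(376,257),blue=(275,159)),127)
for c,nm in((t,"top"),(s,"scene")):
    H=hsv(c);print(nm)
    for n,(a,b),z in(("red",(0,6),.194),("green",(50,75),.138),("yellow",(22,32),.082),("blue",(108,122),.082)):
        m=(H[...,0]>=a)&(H[...,0]<=b)&(H[...,1]>120)&(H[...,2]>60)
        for k in blobs(m,60):
            mu=k.mean(0).round();print(n,mu,len(k),rect(onplane(c,k,z)))
E
```

```text
top
red 119.0 [200. 200.] [229. 256.] [492.8 372.4 197.5  94.8  -5.2]
green 120.0 [246. 182.] [273. 238.] [552.4 220.  197.1  93.8  -1.4]
yellow 122.0 [376. 207.] [403. 251.] [ 474.  -225.   153.    92.9   -2.4]
blue 120.0 [418. 179.] [444. 236.] [ 545.8 -371.9  202.3   90.1   -3.3]
scene
red 86.0 [386. 236.] [475. 325.] [440.9 372.1 343.5 259.5  50.4]
green 96.0 [343. 240.] [400. 275.] [540.4 221.7 173.8  97.6  -1.6]
blue 94.0 [249. 149.] [290. 170.] [ 533.6 -369.9  171.5  105.3   -3.5]
top
red [329. 197.] 97 [551.8 -19.7  98.2  60.8  85.3]
red [219. 184.] 35 [602.7 322.4  38.7  23.2  -7.1]
green [327. 213.] 44 [512.5 -13.   55.1  20.7  83.7]
green [142. 191.] 36 [601.5 585.4  45.3  36.5  68.3]
green [149. 171.] 36 [665.9 567.7  43.6  40.5  88.4]
green [261. 166.] 33 [ 6.740e+02  2.004e+02  3.740e+01  2.280e+01 -1.000e-01]
green [141. 152.] 36 [731.4 595.4  44.8  41.6  46.2]
green [300. 139.] 35 [760.6  72.2  41.3  36.2  -1. ]
green [322. 109.] 186 [858.3  -2.  209.3  78.2  90. ]
yellow [354. 249.] 61 [399.9 -95.8  70.4  41.7 -78.9]
yellow [316. 244.] 63 [418.8  25.9  70.4  42.1 -75
[... 749 characters left out ...]
 42.1  23.3  -4.1]
green [344. 266.] 31 [ 6.934e+02  3.014e+02  3.110e+01  2.430e+01 -6.000e-01]
green [266. 251.] 39 [823.  152.4  40.8  39.1 -86.4]
green [217. 254.] 365 [929.4  93.2 203.3  67.6 -89.9]
green [307. 186.] 31 [594.6 -16.8  61.2  18.4  83.8]
yellow [362. 197.] 61 [448.5  60.1  86.6  58.7 -76.1]
yellow [298. 193.] 43 [602.1 -61.9  90.3  29.   66.4]
yellow [259. 185.] 40 [ 674.5 -167.3   52.5   39.4   -4.6]
yellow [345. 177.] 59 [433.  -56.6  89.3  66.3 -78.5]
blue [328. 210.] 92 [565.1  52.5 112.8  85.2  -3.3]
blue [227. 170.] 40 [ 721.5 -302.6   50.1   45.1   75.4]
blue [352. 147.] 79 [ 306.9 -178.6  127.5   92.6  -71.3]
blue [306. 126.] 70 [ 363.6 -386.4  112.4   98.2  -58.9]
```

```bash
M="python3 -m pendant"; 
python3 -m pendant '[{"fingers":-1,"tx":0.167,"ty":-0.108,"tz":0.167},{"fingers":-1,"tx":0.167,"ty":-0.108,"tz":0.167},{"fingers":-1,"tx":0.167,"ty":-0.108,"tz":0.167},{"fingers":-1,"tx":0.167,"ty":-0.108,"tz":0.167},{"fingers":-1,"tx":0.167,"ty":-0.108,"tz":0.167}]' 40
python3 -m pendant '[{"fingers":-1,"tx":0.167,"ty":-0.167,"tz":0.167,"wz":0.1},{"fingers":-1,"tx":0.167,"ty":-0.167,"tz":0.167,"wz":0.1},{"fingers":-1,"tx":0.167,"ty":-0.167,"tz":0.167,"wz":0.1},{"fingers":-1,"tx":0.167,"ty":-0.167,"tz":0.167,"wz":0.1},{"fingers":-1,"tx":0.167,"ty":-0.167,"tz":0.167,"wz":0.1}]'
python3 - <<'E'
from h import *
c=capture("wrist");cv2.imwrite("pics/w1.png",c["frame"]);print(c["position"],c["attitude"],c["camera_matrix"])
E
```

```text
[0.15165272 0.5337044  0.3743673 ] [[ 3.86991121e-01  8.90179352e-01  2.40454970e-01]
 [ 9.22083201e-01 -3.73413026e-01 -1.01613395e-01]
 [-6.65128498e-04  2.61042970e-01 -9.65326953e-01]] [[327.52444262   0.         320.45148795]
 [  0.         327.52444262 195.54822302]
 [  0.           0.           1.        ]]invalid input at $[0]: expected keys fingers, tx, ty, tz, wx, wy, wz
invalid input at $[0]: expected keys fingers, tx, ty, tz, wx, wy, wz
```

View pics/w1.png

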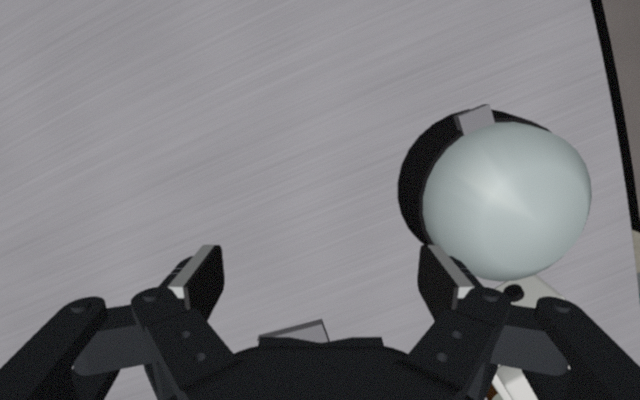

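```bash
python3 -m pendant '[{"fingers":-1,"tx":0.12,"ty":-0.1,"tz":0.25,"wx":0,"wy":0,"wz":-0.133},{"fingers":-1,"tx":0.12,"ty":-0.1,"tz":0.25,"wx":0,"wy":0,"wz":-0.133},{"fingers":-1,"tx":0.12,"ty":-0.1,"tz":0.25,"wx":0,"wy":0,"wz":-0.133},{"fingers":-1,"tx":0.12,"ty":-0.1,"tz":0.25,"wx":0,"wy":0,"wz":-0.133},{"fingers":-1,"tx":0.12,"ty":-0.1,"tz":0.25,"wx":0,"wy":0,"wz":-0.133}]' 40
python3 -m pendant '[{"fingers":-1,"tx":0.18,"ty":-0.26,"tz":0.07,"wx":0,"wy":0,"wz":-0.133},{"fingers":-1,"tx":0.18,"ty":-0.26,"tz":0.07,"wx":0,"wy":0,"wz":-0.133},{"fingers":-1,"tx":0.18,"ty":-0.26,"tz":0.07,"wx":0,"wy":0,"wz":-0.133},{"fingers":-1,"tx":0.18,"ty":-0.26,"tz":0.07,"wx":0,"wy":0,"wz":-0.133},{"fingers":-1,"tx":0.18,"ty":-0.26,"tz":0.07,"wx":0,"wy":0,"wz":-0.133}]'
python3 -m pendant '[{"fingers":-1,"tx":0.18,"ty":-0.26,"tz":0.05,"wx":0,"wy":0,"wz":-0.133},{"fingers":-1,"tx":0.18,"ty":-0.26,"tz":0.05,"wx":0,"wy":0,"wz":-0.133},{"fingers":-1,"tx":0.18,"ty":-0.26,"tz":0.05,"wx":0,"wy":0,"wz":-0.133},{"fingers":-1,"tx":0.18,"ty":-0.26,"tz":0.05,"wx":0,"wy":0,"wz":-0.133},{"fingers":-1,"tx":0.18,"ty":-0.26,"tz":0.05,"wx":0,"wy":0,"wz":-0.133}]'
python3 - <<'E'
from h import *
c=capture("wrist");cv2.imwrite("pics/w2.png",c["frame"]);print(c["position"],c["attitude"],observe()["joint_pos"])
t=capture("top");cv2.imwrite("pics/t2.png",cv2.resize(t["frame"][120:270,190:460],None,fx=2.9,fy=2.9,interpolation=2))
E
```

```text
clock: 0.77
tool_pos: [0.2874, 0.446, 0.3788]
tool_rot: [[0.731, 0.682, 0.007], [0.682, -0.731, 0.006], [0.009, 0.0, -1.0]]
force: [-0.6, 0.5, 0.1]
finger_gap: 0.0852
clock: 1.18
tool_pos: [0.3965, 0.2877, 0.4213]
tool_rot: [[0.946, 0.323, 0.009], [0.323, -0.946, 0.002], [0.009, 0.001, -1.0]]
force: [0.4, -0.1, -0.1]
finger_gap: 0.0852
clock: 1.6
tool_pos: [0.506, 0.1289, 0.4511]
tool_rot: [[0.996, -0.093, 0.009], [-0.093, -0.996, -0.002], [0.009, 0.001, -1.0]]
force: [0.4, 0.4, 0.1]
finger_gap: 0.0853
[0.51040157 0.19613702 0.60228831] [[ 0.99570288 -0.09115714 -0.01631423]
 [-0.09223617 -0.96050278 -0.26253934]
 [ 0.00826247  0.26291594 -0.96478336]] [ 0.01895499  0.28169653  0.81065391 -0.00361985  2.04070929  0.11130067]
```

View pics/w2.png

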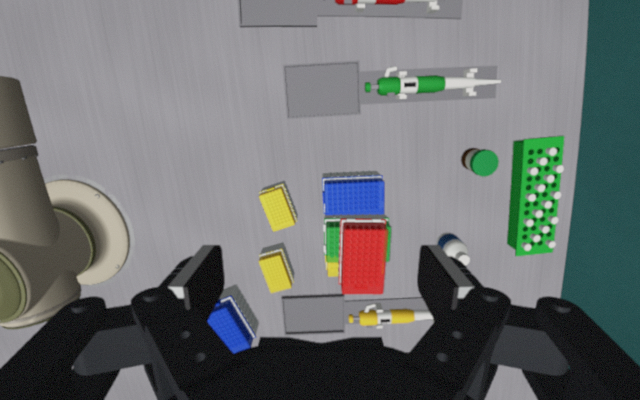

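```bash
cat >> h.py <<'E'
def bay(c,u,v,k,w,z=0.010):
    """bay rectangle around seed pixel: darker than bench, opened with k px to drop the pipette strip"""
    g=cv2.bilateralFilter(cv2.cvtColor(c["frame"],cv2.COLOR_BGR2GRAY),5,25,3)
    y0,x0=max(v-w,0),max(u-w,0);r=g[y0:v+w,x0:u+w]
    fl=np.median(r[v-y0-4:v-y0+5,u-x0-4:u-x0+5]);bg=np.percentile(r,75)
    m=cv2.morphologyEx((r<(fl+bg)/2).astype(np.uint8),cv2.MORPH_CLOSE,np.ones((5,5),np.uint8))
    m=cv2.morphologyEx(m,cv2.MORPH_OPEN,cv2.getStructuringElement(cv2.MORPH_RECT,(k,k)))
    lab=cv2.connectedComponents(m)[1];q=blobs(lab==lab[v-y0,u-x0])[0]+[x0,y0]
    return fl,bg,q.min(0),q.max(0),rect(onplane(c,q,z))
E
python3 - <<'E'
from h import *
c=capture("wrist");t=capture("top")
print("wrist");print("green",bay(c,322,89,41,60));print("yellow",bay(c,314,313,31,50))
print("top")
for n,p in dict(red=(213,240),green=(260,220),yellow=(390,235),blue=(431,218)).items():
    try:print(n,bay(t,*p,21,40))
    except Exception as e:print(n,e)
H=hsv(c)
for n,(a,b),z in(("red",(0,6),.194),("green",(50,75),.138),("yellow",(22,32),.082),("blue",(108,122),.082)):
    m=(H[...,0]>=a)&(H[...,0]<=b)&(H[...,1]>120)&(H[...,2]>120)
    for k in blobs(m,100):
        print(n,k.mean(0).round(),len(k),rect(onplane(c,k,z)))
E
```

```text
wrist
green (np.float64(134.0), np.float64(153.0), array([286.,  62.]), array([360., 115.]), array([522.7, 224.7, 130.2,  88.5,  -5.1]))
yellow (np.float64(130.0), np.float64(152.0), array([283., 263.]), array([363., 334.]), array([ 484.1, -187.9,  168.3,  166.8,   84.6]))
top
red (np.float64(107.0), np.float64(136.0), array([202., 217.]), array([228., 256.]), array([462.8, 374.1, 137.2,  90. ,   0.6]))
green (np.float64(191.0), np.float64(166.0), array([220., 180.]), array([287., 259.]), array([520.5, 244.3, 276.4, 236.9,  -1.3]))
yellow (np.float64(110.0), np.float64(135.0), array([376., 213.]), array([403., 252.]), array([ 461.9, -224.3,  135.7,   92.8,   -2.4]))
blue (np.float64(110.0), np.float64(135.0), array([418., 198.]), array([444., 236.]), array([ 511.9, -369.5,  135.2,   90. ,   -3.3]))
red [362. 260.] 218 [553.8 -12.1 102.3  59.3  84. ]
green [332. 242.] 80 [513.6  -5.6  49.7  18.2  85. ]
green [485. 163.] 71 [746.2  96.3  37.3  36.1 -88.5]
green [539. 206.] 449 [833.4  34.1 185.1  62.4  89.9]
green [389.  85.] 65 [610.  214.6  27.4  18.6  -3.1]
green [430.  83.] 73 [667.5 213.   36.6  17.1  -4.4]
yellow [368. 318.] 53 [ 567.1 -188.9   31.8   28.8   -3.2]
yellow [402. 316.] 63 [ 631.4 -191.4   41.2   26.7   -1.2]
yellow [332. 269.] 43 [509.8 -80.8  23.6  17.7  85. ]
yellow [275. 273.] 106 [409.2 -78.1  70.9  41.6 -78.8]
yellow [277. 208.] 116 [426.9  40.1  72.7  41.  -76.3]
blue [228. 330.] 111 [ 302.5 -192.8   98.5   47.8  -71. ]
blue [354. 198.] 178 [554.9  44.4  99.4  57.9  -2.4]
```

```bash
python3 -m pendant '[{"fingers":-1,"tx":0.078,"ty":-0.242,"tz":-0.218,"wx":0,"wy":0,"wz":0},{"fingers":-1,"tx":0.078,"ty":-0.242,"tz":-0.218,"wx":0,"wy":0,"wz":0},{"fingers":-1,"tx":0.078,"ty":-0.242,"tz":-0.218,"wx":0,"wy":0,"wz":0},{"fingers":-1,"tx":0.078,"ty":-0.242,"tz":-0.218,"wx":0,"wy":0,"wz":0},{"fingers":-1,"tx":0.078,"ty":-0.242,"tz":-0.218,"wx":0,"wy":0,"wz":0}]' 
python3 -m pendant '[{"fingers":-1,"tx":0,"ty":0,"tz":0,"wx":0,"wy":0,"wz":0},{"fingers":-1,"tx":0,"ty":0,"tz":0,"wx":0,"wy":0,"wz":0},{"fingers":-1,"tx":0,"ty":0,"tz":0,"wx":0,"wy":0,"wz":0},{"fingers":-1,"tx":0,"ty":0,"tz":0,"wx":0,"wy":0,"wz":0},{"fingers":-1,"tx":0,"ty":0,"tz":0,"wx":0,"wy":0,"wz":0}]' 
python3 - <<'E'
from h import *
c=capture("wrist");cv2.imwrite("pics/w3.png",c["frame"]);print(c["position"])
H=hsv(c)
for n,(a,b),z in(("red",(0,6),.194),("green",(50,75),.138),("yellow",(22,32),.082),("blue",(108,122),.082)):
    m=(H[...,0]>=a)&(H[...,0]<=b)&(H[...,1]>120)&(H[...,2]>120)
    for k in blobs(m,100):
        print(n,k.mean(0).round(),len(k),rect(onplane(c,k,z)))
E
```

```text
clock: 2.22
tool_pos: [0.551, -0.0139, 0.3182]
tool_rot: [[0.996, -0.087, 0.007], [-0.087, -0.996, -0.001], [0.007, 0.0, -1.0]]
force: [0.4, -1.1, -1.0]
finger_gap: 0.0858
clock: 2.63
tool_pos: [0.551, -0.0126, 0.3196]
tool_rot: [[0.996, -0.085, 0.01], [-0.085, -0.996, -0.002], [0.01, 0.001, -1.0]]
force: [-0.4, -0.2, 0.2]
finger_gap: 0.0855
[0.55476407 0.05463504 0.47076887]
red [324. 187.] 347 [554.7 -15.   99.2  58.1  83.7]
green [364. 173.] 120 [597.  -17.2  57.2  10.   83.8]
green [282. 173.] 134 [512.   -9.5  58.   15.4  83.8]
green [505.  72.] 102 [742.2  73.9  35.9  35.  -87.3]
green [577. 125.] 482 [823.6  12.9 173.7  58.7  89.9]
yellow [346. 296.] 72 [ 571.4 -193.6   31.8   26.3   -5.3]
yellow [391. 294.] 84 [ 632.9 -197.3   42.5   24.8   -5.6]
yellow [360. 215.] 61 [595.9 -80.7  34.3   7.6  84.9]
yellow [217. 227.] 152 [414.4 -83.7  67.5  44.2 -78.9]
yellow [287. 214.] 74 [505.  -72.   43.6   8.7  83.7]
yellow [217. 136.] 187 [432.1  31.1  66.3  42.2 -76.4]
blue [133. 289.] 95 [ 285.9 -162.3   59.4   29.5   19.9]
blue [320. 113.] 280 [556.4  45.2  98.6  55.6  -3.2]
```

View pics/w3.png

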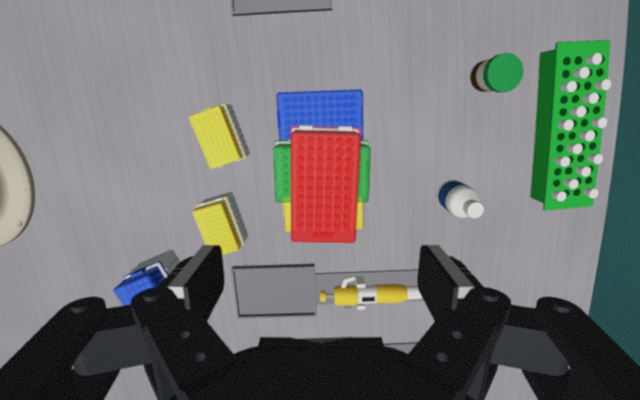

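```bash
python3 -m pendant '[{"fingers":-1,"tx":0.005,"ty":-0.005,"tz":-0.06,"wx":0,"wy":0.003,"wz":-0.008},{"fingers":-1,"tx":0.005,"ty":-0.005,"tz":-0.12,"wx":0,"wy":0.003,"wz":-0.008},{"fingers":-1,"tx":0.005,"ty":-0.005,"tz":-0.18,"wx":0,"wy":0.003,"wz":-0.008},{"fingers":-1,"tx":0.005,"ty":-0.005,"tz":-0.23,"wx":0,"wy":0.003,"wz":-0.008},{"fingers":-1,"tx":0.005,"ty":-0.005,"tz":-0.257,"wx":0,"wy":0.003,"wz":-0.008}]' 30
python3 -m pendant '[{"fingers":-0.5,"tx":0,"ty":0,"tz":0,"wx":0,"wy":0,"wz":0},{"fingers":0,"tx":0,"ty":0,"tz":0,"wx":0,"wy":0,"wz":0},{"fingers":1,"tx":0,"ty":0,"tz":0,"wx":0,"wy":0,"wz":0},{"fingers":1,"tx":0,"ty":0,"tz":0,"wx":0,"wy":0,"wz":0},{"fingers":1,"tx":0,"ty":0,"tz":0,"wx":0,"wy":0,"wz":0}]' 
python3 -m pendant '[{"fingers":1,"tx":0,"ty":0,"tz":0,"wx":0,"wy":0,"wz":0},{"fingers":1,"tx":0,"ty":0,"tz":0,"wx":0,"wy":0,"wz":0},{"fingers":1,"tx":0,"ty":0,"tz":0.01,"wx":0,"wy":0,"wz":0},{"fingers":1,"tx":0,"ty":0,"tz":0.03,"wx":0,"wy":0,"wz":0},{"fingers":1,"tx":0,"ty":0,"tz":0.06,"wx":0,"wy":0,"wz":0}]' 
python3 - <<'E'
from h import *
c=capture("wrist");cv2.imwrite("pics/w4.png",c["frame"]);print(c["position"])
E
```

```text
clock: 3.1
tool_pos: [0.5527, -0.0148, 0.1622]
tool_rot: [[0.994, -0.11, -0.004], [-0.11, -0.994, -0.001], [-0.004, 0.001, -1.0]]
force: [0.5, -0.6, -0.2]
finger_gap: 0.0855
clock: 3.52
tool_pos: [0.5531, -0.0148, 0.1634]
tool_rot: [[0.994, -0.109, -0.002], [-0.109, -0.994, -0.001], [-0.002, 0.001, -1.0]]
force: [0.1, -0.7, -0.4]
finger_gap: 0.0593
clock: 3.93
tool_pos: [0.5525, -0.0148, 0.1992]
tool_rot: [[0.994, -0.11, -0.004], [-0.11, -0.994, -0.001], [-0.004, 0.001, -1.0]]
force: [-0.1, -0.4, 0.1]
finger_gap: 0.059
[0.56006488 0.05213333 0.35036467]
```

View pics/w4.png

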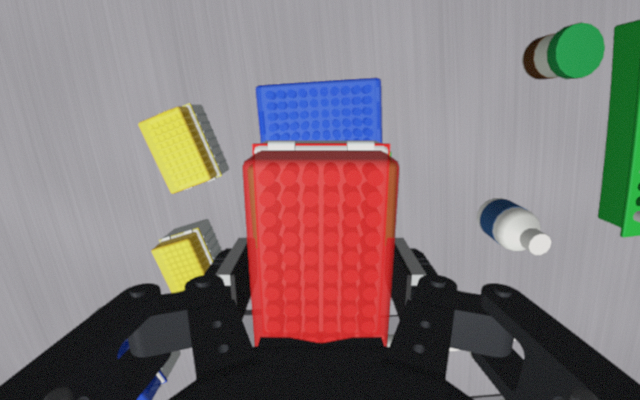

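```bash
python3 -m pendant '[{"fingers":1,"tx":-0.05,"ty":0.1,"tz":0.2,"wx":0,"wy":0,"wz":0},{"fingers":1,"tx":-0.05,"ty":0.1,"tz":0.2,"wx":0,"wy":0,"wz":0},{"fingers":1,"tx":-0.05,"ty":0.1,"tz":0.2,"wx":0,"wy":0,"wz":0},{"fingers":1,"tx":-0.05,"ty":0.1,"tz":0.2,"wx":0,"wy":0,"wz":0},{"fingers":1,"tx":-0.05,"ty":0.1,"tz":0.2,"wx":0,"wy":0,"wz":0}]' 
python3 -m pendant '[{"fingers":1,"tx":-0.1,"ty":0.3,"tz":0.03,"wx":0,"wy":0,"wz":0},{"fingers":1,"tx":-0.1,"ty":0.3,"tz":0.03,"wx":0,"wy":0,"wz":0},{"fingers":1,"tx":-0.1,"ty":0.3,"tz":0.03,"wx":0,"wy":0,"wz":0},{"fingers":1,"tx":-0.1,"ty":0.3,"tz":0.03,"wx":0,"wy":0,"wz":0},{"fingers":1,"tx":-0.1,"ty":0.3,"tz":0.03,"wx":0,"wy":0,"wz":0}]' 
python3 -m pendant '[{"fingers":1,"tx":0,"ty":0,"tz":0,"wx":0,"wy":0,"wz":0},{"fingers":1,"tx":0,"ty":0,"tz":0,"wx":0,"wy":0,"wz":0},{"fingers":1,"tx":0,"ty":0,"tz":0,"wx":0,"wy":0,"wz":0},{"fingers":1,"tx":0,"ty":0,"tz":0,"wx":0,"wy":0,"wz":0},{"fingers":1,"tx":0,"ty":0,"tz":0,"wx":0,"wy":0,"wz":0}]' 
python3 - <<'E'
from h import *
c=capture("wrist");cv2.imwrite("pics/w5.png",c["frame"]);print(c["position"])
o=observe();p=onplane(c,[[322,158]],o["tool_pos"][2]+.0306)-o["tool_pos"];print("near edge in tool axes",p@o["tool_rot"])
E
```

```text
clock: 4.4
tool_pos: [0.5244, 0.0462, 0.3279]
tool_rot: [[0.994, -0.108, 0.011], [-0.108, -0.994, -0.003], [0.012, 0.002, -1.0]]
force: [0.2, 0.3, -1.4]
finger_gap: 0.0594
clock: 4.82
tool_pos: [0.4631, 0.2286, 0.3449]
tool_rot: [[0.994, -0.106, 0.01], [-0.106, -0.994, -0.003], [0.01, 0.002, -1.0]]
force: [1.3, -1.0, -1.2]
finger_gap: 0.0594
clock: 5.23
tool_pos: [0.4637, 0.2275, 0.3443]
tool_rot: [[0.994, -0.108, 0.009], [-0.108, -0.994, -0.003], [0.009, 0.002, -1.0]]
force: [-0.0, -0.4, -0.5]
finger_gap: 0.059
[0.46913536 0.29480568 0.49538246]
near edge in tool axes [[ 7.32963250e-05 -4.87675456e-02 -3.07075238e-02]]
```

View pics/w5.png

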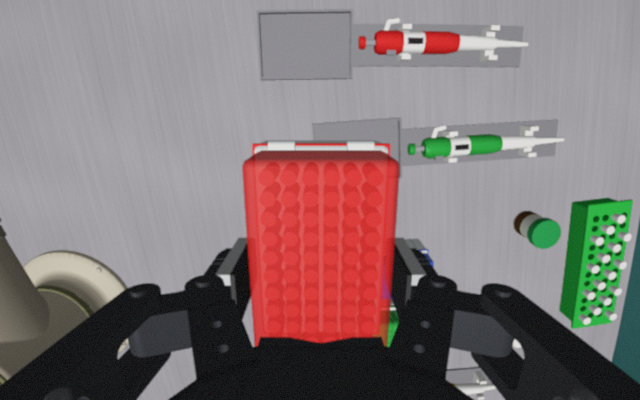

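```bash
python3 - <<'E'
from h import *
c=capture("wrist");t=capture("top")
print(bay(c,306,48,51,60))
P=onplane(c,[(259.5,11),(352,10.5),(351.5,79),(261,80)],.012);print(P[:,:2].round(4),P.mean(0))
print(rect(P))
print("top red",bay(t,213,240,21,40))
H=hsv(c);m=((H[...,0]<=6)&(H[...,1]>120)&(H[...,2]>80));m[60:]=0;m[:,:340]=0
for k in blobs(m,80):print(k.mean(0),rect(onplane(c,k,.03)))
E
```

```text
(np.float64(142.0), np.float64(160.0), array([259.,  10.]), array([352.,  79.]), array([461.5, 379. , 130.5,  90.4,  -6.2]))
[[0.4049 0.4288]
 [0.5291 0.4159]
 [0.5206 0.3271]
 [0.3939 0.3396]] [0.46212897 0.37785528 0.012     ]
[461.7 378.1 127.3  89.9  -5.6]
top red (np.float64(58.0), np.float64(160.0), array([173., 200.]), array([252., 279.]), array([454.5, 384.9, 282.8, 273.3,  88.8]))
[440.05607477  42.89719626] [642.6 361.   48.4  26.6  -5. ]
[388.73958333  42.22916667] [571.4 368.   37.6  27.6  -5.3]
```

```bash
python3 -m pendant '[{"fingers":1,"tx":0,"ty":0.083,"tz":-0.085,"wx":0,"wy":0,"wz":0.168},{"fingers":1,"tx":0,"ty":0.083,"tz":-0.085,"wx":0,"wy":0,"wz":0.168},{"fingers":1,"tx":0,"ty":0.083,"tz":-0.085,"wx":0,"wy":0,"wz":0.168},{"fingers":1,"tx":0,"ty":0.083,"tz":-0.085,"wx":0,"wy":0,"wz":0.168},{"fingers":1,"tx":0,"ty":0.083,"tz":-0.085,"wx":0,"wy":0,"wz":0.168}]' 
python3 -m pendant '[{"fingers":1,"tx":0,"ty":0.083,"tz":-0.085,"wx":0,"wy":0,"wz":0.168},{"fingers":1,"tx":0,"ty":0.083,"tz":-0.085,"wx":0,"wy":0,"wz":0.168},{"fingers":1,"tx":0,"ty":0.083,"tz":-0.085,"wx":0,"wy":0,"wz":0.168},{"fingers":1,"tx":0,"ty":0.083,"tz":-0.085,"wx":0,"wy":0,"wz":0.168},{"fingers":1,"tx":0,"ty":0.083,"tz":-0.085,"wx":0,"wy":0,"wz":0.168}]' 
python3 -m pendant '[{"fingers":1,"tx":0,"ty":0.083,"tz":-0.085,"wx":0,"wy":0,"wz":0.168},{"fingers":1,"tx":0,"ty":0.083,"tz":-0.085,"wx":0,"wy":0,"wz":0.168},{"fingers":1,"tx":0,"ty":0.083,"tz":-0.085,"wx":0,"wy":0,"wz":0.168},{"fingers":1,"tx":0,"ty":0.083,"tz":-0.085,"wx":0,"wy":0,"wz":0.168},{"fingers":1,"tx":0,"ty":0.083,"tz":-0.085,"wx":0,"wy":0,"wz":0.168}]' 
python3 - <<'E'
from h import *
R=observe()["tool_rot"];print(np.degrees(np.arctan2(R[1,0],R[0,0])),observe()["joint_pos"])
E
```

```text
clock: 5.8
tool_pos: [0.4635, 0.2777, 0.2932]
tool_rot: [[0.91, 0.414, 0.009], [0.414, -0.91, 0.002], [0.009, 0.002, -1.0]]
force: [0.1, -0.5, -0.1]
finger_gap: 0.0593
clock: 6.22
tool_pos: [0.4636, 0.3275, 0.2417]
tool_rot: [[0.572, 0.82, 0.006], [0.82, -0.572, 0.006], [0.008, 0.002, -1.0]]
force: [0.8, 0.6, -2.1]
finger_gap: 0.0593
clock: 6.63
tool_pos: [0.4638, 0.3773, 0.19]
tool_rot: [[0.075, 0.997, 0.001], [0.997, -0.075, 0.007], [0.007, 0.001, -1.0]]
force: [-0.6, 0.2, -0.9]
finger_gap: 0.0593
85.6952387683218 [ 0.48247903  0.48626404  1.22002846  0.00594213  1.4307342  -1.01399833]
```

```bash
python3 -m pendant '[{"fingers":1,"tx":-0.006,"ty":0,"tz":-0.06,"wx":-0.002,"wy":0,"wz":-0.007},{"fingers":1,"tx":-0.006,"ty":0,"tz":-0.12,"wx":-0.002,"wy":0,"wz":-0.007},{"fingers":1,"tx":-0.006,"ty":0,"tz":-0.17,"wx":-0.002,"wy":0,"wz":-0.007},{"fingers":1,"tx":-0.006,"ty":0,"tz":-0.2,"wx":-0.002,"wy":0,"wz":-0.007},{"fingers":1,"tx":-0.006,"ty":0,"tz":-0.217,"wx":-0.002,"wy":0,"wz":-0.007}]' 
python3 - <<'E'
from h import *
R=observe()["tool_rot"];print(np.degrees(np.arctan2(R[1,0],R[0,0])))
c=capture("scene");cv2.imwrite("pics/s6.png",cv2.resize(c["frame"][190:350,290:530],None,fx=3,fy=3,interpolation=2))
E
```

```text
clock: 7.05
tool_pos: [0.4595, 0.3765, 0.0572]
tool_rot: [[0.098, 0.995, -0.002], [0.995, -0.098, -0.001], [-0.001, -0.002, -1.0]]
force: [-0.6, -0.1, -1.0]
finger_gap: 0.0595
84.4024869700923
```

View pics/s6.png

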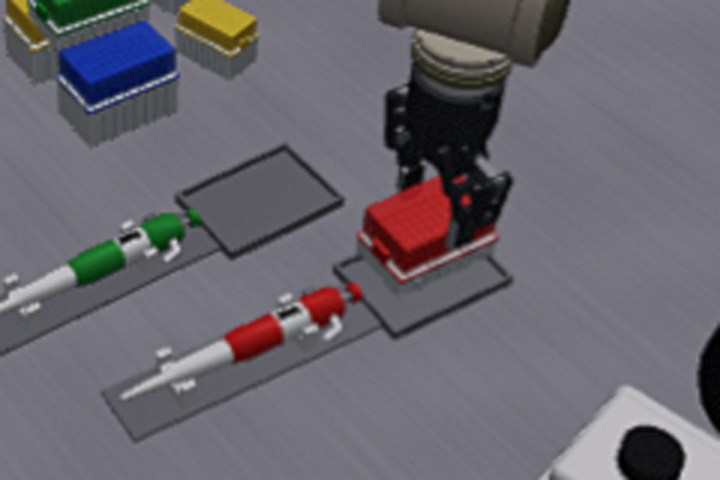

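```bash
python3 -m pendant '[{"fingers":1,"tx":0,"ty":0,"tz":-0.012,"wx":0,"wy":0,"wz":0},{"fingers":1,"tx":0,"ty":0,"tz":-0.022,"wx":0,"wy":0,"wz":0},{"fingers":1,"tx":0,"ty":0,"tz":-0.032,"wx":0,"wy":0,"wz":0},{"fingers":1,"tx":0,"ty":0,"tz":-0.04,"wx":0,"wy":0,"wz":0},{"fingers":1,"tx":0,"ty":0,"tz":-0.043,"wx":0,"wy":0,"wz":0}]' 
python3 -m pendant '[{"fingers":1,"tx":0,"ty":0,"tz":-0.001,"wx":0,"wy":0,"wz":0},{"fingers":0.5,"tx":0,"ty":0,"tz":-0.001,"wx":0,"wy":0,"wz":0},{"fingers":-0.5,"tx":0,"ty":0,"tz":0,"wx":0,"wy":0,"wz":0},{"fingers":-1,"tx":0,"ty":0,"tz":0,"wx":0,"wy":0,"wz":0},{"fingers":-1,"tx":0,"ty":0,"tz":0,"wx":0,"wy":0,"wz":0}]' 
python3 -m pendant '[{"fingers":-1,"tx":0,"ty":0,"tz":0,"wx":0,"wy":0,"wz":0},{"fingers":-1,"tx":0,"ty":0,"tz":0.06,"wx":0,"wy":0,"wz":0},{"fingers":-1,"tx":0,"ty":0,"tz":0.12,"wx":0,"wy":0,"wz":0},{"fingers":-1,"tx":0,"ty":0,"tz":0.18,"wx":0,"wy":0,"wz":0},{"fingers":-1,"tx":0,"ty":0,"tz":0.25,"wx":0,"wy":0,"wz":0}]' 
python3 - <<'E'
from h import *
c=capture("scene");cv2.imwrite("pics/s7.png",cv2.resize(c["frame"][190:350,290:530],None,fx=3,fy=3,interpolation=2))
E
```

```text
clock: 7.52
tool_pos: [0.4593, 0.3764, 0.0305]
tool_rot: [[0.098, 0.995, -0.003], [0.995, -0.098, -0.001], [-0.002, -0.003, -1.0]]
force: [-0.5, 0.3, -1.7]
finger_gap: 0.059
clock: 7.93
tool_pos: [0.4596, 0.3765, 0.031]
tool_rot: [[0.097, 0.995, -0.002], [0.995, -0.097, -0.001], [-0.001, -0.002, -1.0]]
force: [-0.2, -0.1, 0.9]
finger_gap: 0.0847
clock: 8.35
tool_pos: [0.4589, 0.3762, 0.1816]
tool_rot: [[0.098, 0.995, -0.004], [0.995, -0.098, -0.002], [-0.002, -0.003, -1.0]]
force: [0.9, 0.6, 0.1]
finger_gap: 0.0855
```

View pics/s7.png

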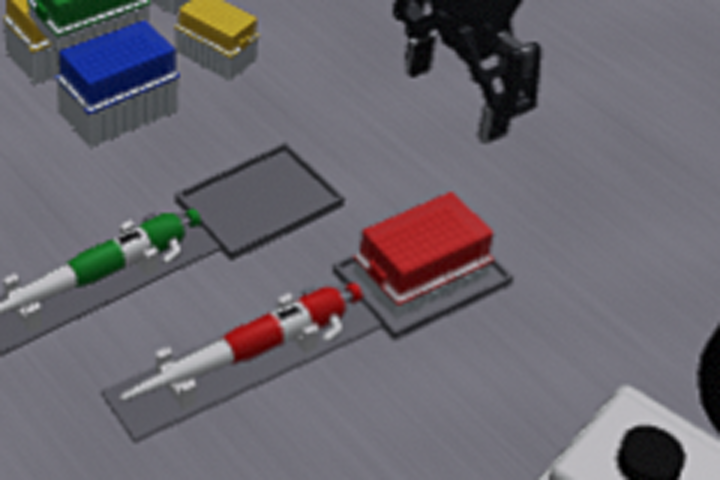

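```bash
python3 -m pendant '[{"fingers":-1,"tx":0.06,"ty":-0.2,"tz":0.12,"wx":0,"wy":0,"wz":0},{"fingers":-1,"tx":0.06,"ty":-0.2,"tz":0.12,"wx":0,"wy":0,"wz":0},{"fingers":-1,"tx":0.06,"ty":-0.2,"tz":0.12,"wx":0,"wy":0,"wz":0},{"fingers":-1,"tx":0.06,"ty":-0.2,"tz":0.12,"wx":0,"wy":0,"wz":0},{"fingers":-1,"tx":0.06,"ty":-0.2,"tz":0.12,"wx":0,"wy":0,"wz":0}]' 
python3 -m pendant '[{"fingers":-1,"tx":0.06,"ty":-0.3,"tz":0.05,"wx":0,"wy":0,"wz":0},{"fingers":-1,"tx":0.06,"ty":-0.3,"tz":0.05,"wx":0,"wy":0,"wz":0},{"fingers":-1,"tx":0.06,"ty":-0.3,"tz":0.05,"wx":0,"wy":0,"wz":0},{"fingers":-1,"tx":0.06,"ty":-0.3,"tz":0.05,"wx":0,"wy":0,"wz":0},{"fingers":-1,"tx":0.06,"ty":-0.3,"tz":0.05,"wx":0,"wy":0,"wz":0}]' 
python3 -m pendant '[{"fingers":-1,"tx":0.035,"ty":-0.15,"tz":0.03,"wx":0,"wy":0,"wz":0},{"fingers":-1,"tx":0.035,"ty":-0.15,"tz":0.03,"wx":0,"wy":0,"wz":0},{"fingers":-1,"tx":0.035,"ty":-0.15,"tz":0.03,"wx":0,"wy":0,"wz":0},{"fingers":-1,"tx":0.035,"ty":-0.15,"tz":0.03,"wx":0,"wy":0,"wz":0},{"fingers":-1,"tx":0.035,"ty":-0.15,"tz":0.03,"wx":0,"wy":0,"wz":0}]' 
python3 - <<'E'
from h import *
c=capture("wrist");cv2.imwrite("pics/w8.png",c["frame"])
o=observe();R=o["tool_rot"];print(np.degrees(np.arctan2(R[1,0],R[0,0])),c["position"])
H=hsv(c)
for n,(a,b),z in(("green",(50,75),.138),("yellow",(22,32),.082),("blue",(108,122),.082)):
    m=(H[...,0]>=a)&(H[...,0]<=b)&(H[...,1]>120)&(H[...,2]>100)
    for k in blobs(m,300): print(n,k.mean(0).round(),len(k),rect(onplane(c,k,z)))
E
```

```text
clock: 8.82
tool_pos: [0.4999, 0.2549, 0.2664]
tool_rot: [[0.101, 0.995, 0.016], [0.995, -0.101, 0.006], [0.008, 0.016, -1.0]]
force: [0.2, 0.5, -0.3]
finger_gap: 0.0856
clock: 9.23
tool_pos: [0.5364, 0.0721, 0.2964]
tool_rot: [[0.103, 0.995, 0.016], [0.995, -0.103, 0.006], [0.007, 0.016, -1.0]]
force: [0.2, -0.3, -0.1]
finger_gap: 0.0852
clock: 9.65
tool_pos: [0.5573, -0.0174, 0.3136]
tool_rot: [[0.104, 0.994, 0.015], [0.995, -0.104, 0.006], [0.008, 0.015, -1.0]]
force: [-0.7, 0.7, 0.2]
finger_gap: 0.0852
84.12993095314432 [ 0.48879685 -0.01047036  0.46386255]
green [385. 337.] 163 [773.7  37.4  82.7  32.4 -89.8]
green [400. 308.] 80 [727.4  60.6  35.6  35.5  83.2]
green [487. 238.] 83 [650.2 159.4  35.4  19.8  -3.3]
green [491. 192.] 85 [597.  161.6  27.6  20.8  -1.3]
green [321. 165.] 296 [552.3 -14.   98.   57.4  -4.9]
yellow [176. 230.] 91 [ 625.  -204.5   41.6   26.    -2.8]
yellow [168. 183.] 85 [ 562.9 -201.1   34.1   27.6   -1.6]
yellow [271. 158.] 246 [548.4 -71.8 102.2  50.1  -2.7]
yellow [346.  40.] 181 [426.9  26.4  66.   39.8 -76.3]
yellow [238.  35.] 182 [409.5 -88.6  66.3  41.3 -78.8]
blue [ 93. 270.] 79 [ 670.1 -331.8   43.    25.2   -3.2]
blue [ 82. 226.] 80 [ 606.2 -328.3   35.8   28.2   -5.8]
blue [371. 154.] 247 [555.1  46.8 101.9  50.   -4.5]
```

View pics/w8.png

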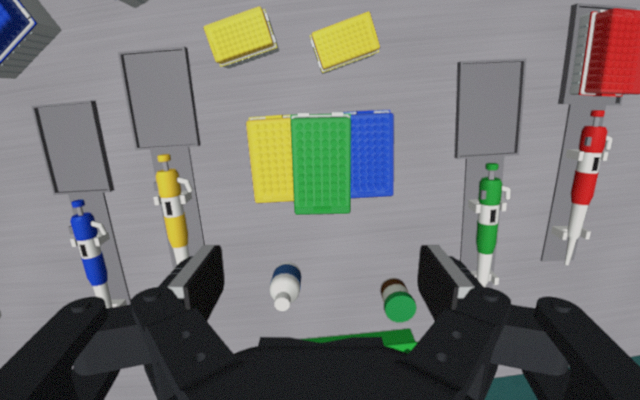

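```bash
python3 - <<'E'
from h import *
c=capture("wrist");t=capture("top")
for n,p in dict(green=(490,108),yellow=(160,97),blue=(75,146)).items():
    r=bay(c,*p,45,70);print(n,r[2],r[3],r[4])
for n,P in dict(green=[(459,61),(524,59.5),(520,156),(456,158)],yellow=[(121.5,54),(187,48),(199,146),(135,150)],blue=[(35,107),(95,101),(112,190),(55,193)]).items():
    Q=onplane(c,P,.012);print(n,Q.mean(0).round(4),rect(Q),Q[:,:2].round(3).tolist())
E
python3 -m pendant '[{"fingers":-1,"tx":-0.008,"ty":0.005,"tz":-0.06,"wx":-0.002,"wy":0.005,"wz":0},{"fingers":-1,"tx":-0.008,"ty":0.005,"tz":-0.12,"wx":-0.002,"wy":0.005,"wz":0},{"fingers":-1,"tx":-0.008,"ty":0.005,"tz":-0.17,"wx":-0.002,"wy":0.005,"wz":0},{"fingers":-1,"tx":-0.008,"ty":0.005,"tz":-0.2,"wx":-0.002,"wy":0.005,"wz":0},{"fingers":-1,"tx":-0.008,"ty":0.005,"tz":-0.22,"wx":-0.002,"wy":0.005,"wz":0}]' 
python3 - <<'E'
from h import *
c=capture("wrist");o=observe();R=o["tool_rot"];print(np.degrees(np.arctan2(R[1,0],R[0,0])),o["tool_pos"])
H=hsv(c)
m=(H[...,0]>=50)&(H[...,0]<=75)&(H[...,1]>120)&(H[...,2]>100)
for k in blobs(m,900): print(k.mean(0).round(),len(k),k.min(0),k.max(0),rect(onplane(c,k,.138)))
E
```

```text
green [455.  61.] [522. 158.] [522.  222.3 133.9  96.7  -2.1]
yellow [125.  50.] [194. 149.] [ 463.2 -222.4  130.7   95.6   -6.5]
blue [ 41. 104.] [105. 194.] [ 514.  -365.3  130.6   99.3   -6. ]
green [0.5209 0.2241 0.012 ] [521.3 225.3 132.3  93.9  -1.8] [[0.454, 0.18], [0.458, 0.27], [0.589, 0.27], [0.583, 0.176]]
yellow [ 0.4634 -0.2204  0.012 ] [ 463.3 -221.2  128.8   92.1   -3.8] [[0.398, -0.26], [0.402, -0.171], [0.529, -0.179], [0.524, -0.271]]
blue [ 0.5127 -0.3618  0.012 ] [ 512.4 -361.7  127.3   91.1   -4. ] [[0.448, -0.403], [0.452, -0.312], [0.578, -0.321], [0.573, -0.412]]
clock: 10.22
tool_pos: [0.551, -0.0114, 0.1796]
tool_rot: [[0.099, 0.995, -0.004], [0.995, -0.099, 0.001], [0.0, -0.004, -1.0]]
force: [-0.8, -0.0, 0.8]
finger_gap: 0.0858
84.31188591238273 [ 0.55052406 -0.0113303   0.17823825]
[316. 214.] 471 [268. 138.] [361. 290.] [551.5 -13.6  99.7  58.1  -4.8]
```

```bash
python3 -m pendant '[{"fingers":-1,"tx":0.002,"ty":-0.004,"tz":-0.05,"wx":0,"wy":0,"wz":0.003},{"fingers":-1,"tx":0.002,"ty":-0.004,"tz":-0.09,"wx":0,"wy":0,"wz":0.003},{"fingers":-1,"tx":0.002,"ty":-0.004,"tz":-0.115,"wx":0,"wy":0,"wz":0.003},{"fingers":-1,"tx":0.002,"ty":-0.004,"tz":-0.12,"wx":0,"wy":0,"wz":0.003},{"fingers":-1,"tx":0.002,"ty":-0.004,"tz":-0.12,"wx":0,"wy":0,"wz":0.003}]' 
python3 -m pendant '[{"fingers":-0.5,"tx":0,"ty":0,"tz":0,"wx":0,"wy":0,"wz":0},{"fingers":0,"tx":0,"ty":0,"tz":0,"wx":0,"wy":0,"wz":0},{"fingers":1,"tx":0,"ty":0,"tz":0,"wx":0,"wy":0,"wz":0},{"fingers":1,"tx":0,"ty":0,"tz":0,"wx":0,"wy":0,"wz":0},{"fingers":1,"tx":0,"ty":0,"tz":0,"wx":0,"wy":0,"wz":0}]' 
python3 -m pendant '[{"fingers":1,"tx":0,"ty":0,"tz":0,"wx":0,"wy":0,"wz":0},{"fingers":1,"tx":0,"ty":0,"tz":0,"wx":0,"wy":0,"wz":0},{"fingers":1,"tx":0,"ty":0,"tz":0.02,"wx":0,"wy":0,"wz":0},{"fingers":1,"tx":0,"ty":0,"tz":0.06,"wx":0,"wy":0,"wz":0},{"fingers":1,"tx":0,"ty":0,"tz":0.12,"wx":0,"wy":0,"wz":0}]' 
python3 - <<'E'
from h import *
c=capture("wrist");o=observe();R=o["tool_rot"];print(np.degrees(np.arctan2(R[1,0],R[0,0])),o["tool_pos"])
cv2.imwrite("pics/w9.png",c["frame"])
H=hsv(c)
m=(H[...,0]>=50)&(H[...,0]<=75)&(H[...,1]>120)&(H[...,2]>100)
for k in blobs(m,2000): 
    print(k.min(0),k.max(0))
for v in range(140,175):
    r=m[v];i=np.where(r[200:440])[0];print(v,len(i),end="; ")
E
```

```text
clock: 10.68
tool_pos: [0.5516, -0.0128, 0.1062]
tool_rot: [[0.089, 0.996, -0.007], [0.996, -0.089, 0.002], [0.001, -0.007, -1.0]]
force: [-0.2, -0.6, 0.8]
finger_gap: 0.0856
clock: 11.1
tool_pos: [0.5523, -0.0128, 0.1078]
tool_rot: [[0.088, 0.996, -0.004], [0.996, -0.088, 0.001], [0.001, -0.004, -1.0]]
force: [-0.1, 0.8, 5.6]
finger_gap: 0.0591
clock: 11.52
tool_pos: [0.5509, -0.0125, 0.1784]
tool_rot: [[0.089, 0.996, -0.01], [0.996, -0.089, 0.003], [0.002, -0.01, -1.0]]
force: [0.6, -0.1, -0.6]
finger_gap: 0.0594
84.93333710091227 [ 0.55423098 -0.01317895  0.18726044]
[248. 142.] [393. 345.]
140 0; 141 0; 142 76; 143 9; 144 4; 145 2; 146 2; 147 1; 148 1; 149 56; 150 123; 151 127; 152 134; 153 135; 154 136; 155 136; 156 137; 157 137; 158 137; 159 137; 160 137; 161 137; 162 136; 163 136; 164 136; 165 136; 166 136; 167 136; 168 136; 169 136; 170 136; 171 135; 172 135; 173 135; 174 135;
```

```bash
python3 -m pendant '[{"fingers":1,"tx":-0.028,"ty":0.197,"tz":0,"wx":0,"wy":0,"wz":0.009},{"fingers":1,"tx":-0.028,"ty":0.197,"tz":0,"wx":0,"wy":0,"wz":0.009},{"fingers":1,"tx":-0.028,"ty":0.197,"tz":0,"wx":0,"wy":0,"wz":0.009},{"fingers":1,"tx":-0.028,"ty":0.197,"tz":0,"wx":0,"wy":0,"wz":0.009},{"fingers":1,"tx":-0.028,"ty":0.197,"tz":0,"wx":0,"wy":0,"wz":0.009}]' 
python3 -m pendant '[{"fingers":1,"tx":-0.028,"ty":0.197,"tz":-0.1,"wx":0,"wy":0,"wz":0.009},{"fingers":1,"tx":-0.028,"ty":0.197,"tz":-0.1,"wx":0,"wy":0,"wz":0.009},{"fingers":1,"tx":-0.028,"ty":0.197,"tz":-0.1,"wx":0,"wy":0,"wz":0.009},{"fingers":1,"tx":-0.028,"ty":0.197,"tz":-0.1,"wx":0,"wy":0,"wz":0.009},{"fingers":1,"tx":-0.028,"ty":0.197,"tz":-0.1,"wx":0,"wy":0,"wz":0.009}]' 
python3 - <<'E'
from h import *
o=observe();R=o["tool_rot"];print(np.degrees(np.arctan2(R[1,0],R[0,0])),o["tool_pos"],R[:,2])
E
```

```text
clock: 11.98
tool_pos: [0.5371, 0.1065, 0.1875]
tool_rot: [[0.057, 0.998, 0.005], [0.998, -0.057, -0.001], [-0.001, 0.005, -1.0]]
force: [-0.1, -0.5, -1.4]
finger_gap: 0.0597
clock: 12.4
tool_pos: [0.5194, 0.2257, 0.1258]
tool_rot: [[0.027, 1.0, 0.002], [1.0, -0.027, -0.001], [-0.001, 0.002, -1.0]]
force: [0.4, -0.0, -1.8]
finger_gap: 0.0592
88.47053867982098 [0.51943471 0.22569036 0.12576506] [ 0.00226468 -0.00142237 -0.99999642]
```

```bash
python3 -m pendant '[{"fingers":1,"tx":0.002,"ty":-0.002,"tz":-0.05,"wx":0,"wy":0,"wz":0},{"fingers":1,"tx":0.002,"ty":-0.002,"tz":-0.09,"wx":0,"wy":0,"wz":0},{"fingers":1,"tx":0.002,"ty":-0.002,"tz":-0.12,"wx":0,"wy":0,"wz":0},{"fingers":1,"tx":0.002,"ty":-0.002,"tz":-0.14,"wx":0,"wy":0,"wz":0},{"fingers":1,"tx":0.002,"ty":-0.002,"tz":-0.15,"wx":0,"wy":0,"wz":0}]' 
python3 - <<'E'
from h import *
c=capture("scene");cv2.imwrite("pics/s10.png",cv2.resize(c["frame"][190:350,290:530],None,fx=3,fy=3,interpolation=2))
E
```

```text
clock: 12.82
tool_pos: [0.5211, 0.2224, 0.0347]
tool_rot: [[0.029, 1.0, 0.001], [1.0, -0.029, -0.002], [-0.002, 0.001, -1.0]]
force: [0.1, 0.3, -1.7]
finger_gap: 0.0593
```

View pics/s10.png

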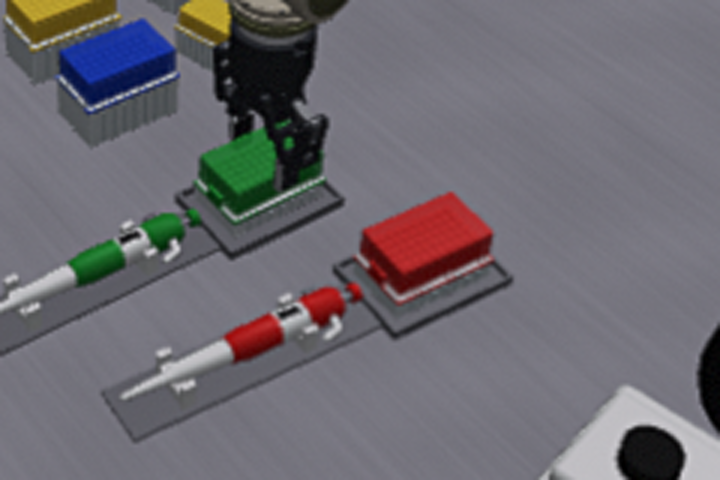

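```bash
python3 -m pendant '[{"fingers":1,"tx":0,"ty":0,"tz":-0.004,"wx":0,"wy":0,"wz":0},{"fingers":1,"tx":0,"ty":0,"tz":-0.006,"wx":0,"wy":0,"wz":0},{"fingers":0.5,"tx":0,"ty":0,"tz":-0.006,"wx":0,"wy":0,"wz":0},{"fingers":-0.5,"tx":0,"ty":0,"tz":-0.006,"wx":0,"wy":0,"wz":0},{"fingers":-1,"tx":0,"ty":0,"tz":-0.006,"wx":0,"wy":0,"wz":0}]' 
python3 -m pendant '[{"fingers":-1,"tx":0,"ty":0,"tz":0,"wx":0,"wy":0,"wz":0},{"fingers":-1,"tx":0,"ty":0,"tz":0,"wx":0,"wy":0,"wz":0},{"fingers":-1,"tx":0,"ty":0,"tz":0.06,"wx":0,"wy":0,"wz":0},{"fingers":-1,"tx":0,"ty":0,"tz":0.12,"wx":0,"wy":0,"wz":0},{"fingers":-1,"tx":0,"ty":0,"tz":0.18,"wx":0,"wy":0,"wz":0}]' 
python3 -m pendant '[{"fingers":-1,"tx":0,"ty":-0.02,"tz":0.06,"wx":0,"wy":0,"wz":0},{"fingers":-1,"tx":0.057,"ty":-0.3,"tz":0.15,"wx":0,"wy":0,"wz":-0.02},{"fingers":-1,"tx":0.057,"ty":-0.3,"tz":0.15,"wx":0,"wy":0,"wz":-0.02},{"fingers":-1,"tx":0.057,"ty":-0.3,"tz":0.15,"wx":0,"wy":0,"wz":-0.02},{"fingers":-1,"tx":0.057,"ty":-0.3,"tz":0.15,"wx":0,"wy":0,"wz":-0.02}]' 
python3 -m pendant '[{"fingers":-1,"tx":0,"ty":0,"tz":0,"wx":0,"wy":0,"wz":0},{"fingers":-1,"tx":0,"ty":0,"tz":0,"wx":0,"wy":0,"wz":0},{"fingers":-1,"tx":0,"ty":0,"tz":0,"wx":0,"wy":0,"wz":0},{"fingers":-1,"tx":0,"ty":0,"tz":0,"wx":0,"wy":0,"wz":0},{"fingers":-1,"tx":0,"ty":0,"tz":0,"wx":0,"wy":0,"wz":0}]' 
python3 - <<'E'
from h import *
c=capture("wrist");o=observe();R=o["tool_rot"];print(np.degrees(np.arctan2(R[1,0],R[0,0])),o["tool_pos"],R[:,2])
H=hsv(c);cv2.imwrite("pics/w11.png",c["frame"])
for n,(a,b),z in(("yellow",(22,32),.082),("blue",(108,122),.082),("green",(50,75),.06)):
    m=(H[...,0]>=a)&(H[...,0]<=b)&(H[...,1]>120)&(H[...,2]>100)
    for k in blobs(m,1200): print(n,k.mean(0).round(),len(k),k.min(0),k.max(0),rect(onplane(c,k,z)))
E
```

```text
clock: 13.28
tool_pos: [0.5213, 0.2227, 0.0316]
tool_rot: [[0.029, 1.0, 0.002], [1.0, -0.029, -0.002], [-0.002, 0.002, -1.0]]
force: [0.7, -0.4, 0.4]
finger_gap: 0.0747
clock: 13.7
tool_pos: [0.5209, 0.2227, 0.1409]
tool_rot: [[0.028, 1.0, 0.001], [1.0, -0.028, -0.002], [-0.002, 0.001, -1.0]]
force: [0.6, 0.1, 0.4]
finger_gap: 0.0852
clock: 14.12
tool_pos: [0.5526, 0.0534, 0.228]
tool_rot: [[0.09, 0.996, 0.001], [0.996, -0.09, -0.002], [-0.002, 0.002, -1.0]]
force: [0.7, 1.0, 0.2]
finger_gap: 0.0856
clock: 14.53
tool_pos: [0.5521, 0.0547, 0.2276]
tool_rot: [[0.088, 0.996, 0.001], [0.996, -0.088, -0.002], [-0.002, 0.001, -1.0]]
force: [0.3, -0.1, 0.2]
finger_gap: 0.0854
84.9159039095498 [0.55218662 0.05460653 0.22770878] [ 7.26457816e-04 -2.04603816e-03 -9.99997643e-01]
yellow [194. 186.] 327 [153. 133.] [233. 239.] [548.3 -63.7 102.9  65.5  -2.6]
yellow [280.  40.] 228 [236.   5.] [322.  75.] [428.1  32.2  65.9  40.4 -76.5]
yellow [149.  34.] 229 [105.   0.] [193.  68.] [411.1 -79.8  69.1  42.4 -78.4]
blue [307. 182.] 327 [273. 128.] [340. 236.] [553.9  43.2 103.1  59.6  -2.8]
green [486. 127.] 327 [453.  78.] [520. 182.] [521.6 218.9  98.8  65.7  -1.3]
```

View pics/w11.png

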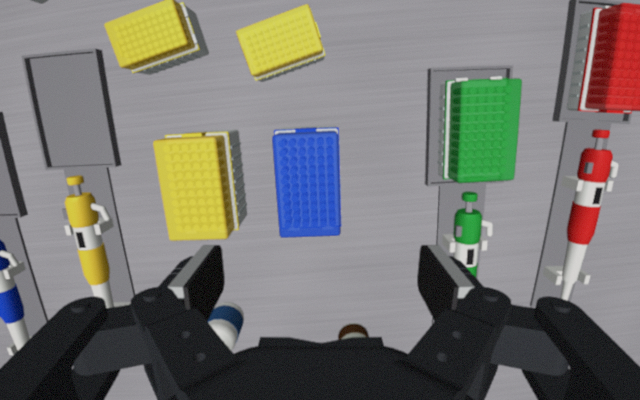

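```bash
python3 -m pendant '[{"fingers":-1,"tx":0.003,"ty":-0.019,"tz":-0.06,"wx":0,"wy":0,"wz":0.013},{"fingers":-1,"tx":0.003,"ty":-0.019,"tz":-0.12,"wx":0,"wy":0,"wz":0.013},{"fingers":-1,"tx":0.003,"ty":-0.019,"tz":-0.18,"wx":0,"wy":0,"wz":0.013},{"fingers":-1,"tx":0.003,"ty":-0.019,"tz":-0.22,"wx":0,"wy":0,"wz":0.013},{"fingers":-1,"tx":0.003,"ty":-0.019,"tz":-0.24,"wx":0,"wy":0,"wz":0.013}]' 
python3 - <<'E'
from h import *
c=capture("wrist");o=observe();R=o["tool_rot"];print(np.degrees(np.arctan2(R[1,0],R[0,0])),o["tool_pos"],R[:,2])
H=hsv(c)
m=(H[...,0]>=108)&(H[...,0]<=122)&(H[...,1]>120)&(H[...,2]>100)
for k in blobs(m,1200): print(k.mean(0).round(),k.min(0),k.max(0),rect(onplane(c,k,.082)))
E
```

```text
clock: 15.0
tool_pos: [0.5522, 0.0443, 0.0802]
tool_rot: [[0.047, 0.999, -0.005], [0.999, -0.047, -0.001], [-0.001, -0.005, -1.0]]
force: [-0.6, -0.5, -0.1]
finger_gap: 0.0853
87.32516294039935 [0.5518658  0.04425499 0.07934209] [-0.00634803 -0.00101043 -0.99997934]
[315. 238.] [252. 143.] [378. 338.] [553.6  42.6 104.7  58.4  -2.8]
```

```bash
python3 -m pendant '[{"fingers":-1,"tx":0.004,"ty":-0.003,"tz":-0.025,"wx":0,"wy":-0.002,"wz":0},{"fingers":-1,"tx":0.004,"ty":-0.003,"tz":-0.04,"wx":0,"wy":-0.002,"wz":0},{"fingers":-1,"tx":0.004,"ty":-0.003,"tz":-0.047,"wx":0,"wy":-0.002,"wz":0},{"fingers":-0.5,"tx":0.004,"ty":-0.003,"tz":-0.047,"wx":0,"wy":-0.002,"wz":0},{"fingers":0,"tx":0.004,"ty":-0.003,"tz":-0.047,"wx":0,"wy":-0.002,"wz":0}]' 
python3 -m pendant '[{"fingers":1,"tx":0,"ty":0,"tz":0,"wx":0,"wy":0,"wz":0},{"fingers":1,"tx":0,"ty":0,"tz":0,"wx":0,"wy":0,"wz":0},{"fingers":1,"tx":0,"ty":0,"tz":0,"wx":0,"wy":0,"wz":0},{"fingers":1,"tx":0,"ty":0,"tz":0,"wx":0,"wy":0,"wz":0},{"fingers":1,"tx":0,"ty":0,"tz":0,"wx":0,"wy":0,"wz":0}]' 
python3 -m pendant '[{"fingers":1,"tx":0,"ty":0,"tz":0.02,"wx":0,"wy":0,"wz":0},{"fingers":1,"tx":0,"ty":0,"tz":0.06,"wx":0,"wy":0,"wz":0},{"fingers":1,"tx":0,"ty":0,"tz":0.12,"wx":0,"wy":0,"wz":0},{"fingers":1,"tx":0,"ty":0,"tz":0.18,"wx":0,"wy":0,"wz":0},{"fingers":1,"tx":0,"ty":0,"tz":0.24,"wx":0,"wy":0,"wz":0}]' 
python3 - <<'E'
from h import *
c=capture("wrist");o=observe();R=o["tool_rot"];print(np.degrees(np.arctan2(R[1,0],R[0,0])),o["tool_pos"],R[:,2])
H=hsv(c)
m=(H[...,0]>=108)&(H[...,0]<=122)&(H[...,1]>120)&(H[...,2]>60)
print([(v,int(m[v,200:440].sum())) for v in range(138,170,2)])
E
```

```text
clock: 15.47
tool_pos: [0.5546, 0.0426, 0.0518]
tool_rot: [[0.046, 0.999, 0.001], [0.999, -0.046, -0.001], [-0.001, 0.001, -1.0]]
force: [0.1, 0.3, 0.6]
finger_gap: 0.0638
clock: 15.88
tool_pos: [0.5547, 0.0427, 0.0523]
tool_rot: [[0.046, 0.999, 0.001], [0.999, -0.046, -0.001], [-0.001, 0.001, -1.0]]
force: [-0.7, 0.0, 2.7]
finger_gap: 0.0594
clock: 16.3
tool_pos: [0.5542, 0.0427, 0.1976]
tool_rot: [[0.046, 0.999, 0.0], [0.999, -0.046, -0.001], [-0.001, 0.0, -1.0]]
force: [1.1, -0.5, -2.0]
finger_gap: 0.0593
87.35197015116609 [0.5569742  0.04245066 0.20524205] [ 0.01303869 -0.00273571 -0.99991125]
[(138, 0), (140, 0), (142, 0), (144, 105), (146, 57), (148, 50), (150, 47), (152, 120), (154, 129), (156, 136), (158, 139), (160, 145), (162, 151), (164, 153), (166, 155), (168, 156)]
```

```bash
python3 -m pendant '[{"fingers":1,"tx":-0.025,"ty":-0.226,"tz":0,"wx":0,"wy":0,"wz":0},{"fingers":1,"tx":-0.025,"ty":-0.226,"tz":0,"wx":0,"wy":0,"wz":0},{"fingers":1,"tx":-0.025,"ty":-0.226,"tz":0,"wx":0,"wy":0,"wz":0},{"fingers":1,"tx":-0.025,"ty":-0.226,"tz":0,"wx":0,"wy":0,"wz":0},{"fingers":1,"tx":-0.025,"ty":-0.226,"tz":0,"wx":0,"wy":0,"wz":0}]' 
python3 - <<'E'
from h import *
c=capture("wrist");cv2.imwrite("pics/w12.png",c["frame"])
t=capture("top")
for n,p in dict(yellow=(390,235),blue=(431,218)).items(): print(n,bay(t,*p,21,40)[2:])
E
python3 -m pendant '[{"fingers":1,"tx":-0.025,"ty":-0.226,"tz":0,"wx":0,"wy":0,"wz":-0.005},{"fingers":1,"tx":-0.025,"ty":-0.226,"tz":0,"wx":0,"wy":0,"wz":-0.005},{"fingers":1,"tx":-0.025,"ty":-0.226,"tz":0,"wx":0,"wy":0,"wz":-0.005},{"fingers":1,"tx":-0.025,"ty":-0.226,"tz":0,"wx":0,"wy":0,"wz":-0.005},{"fingers":1,"tx":-0.025,"ty":-0.226,"tz":0,"wx":0,"wy":0,"wz":-0.005}]' 
python3 - <<'E'
from h import *
c=capture("wrist");cv2.imwrite("pics/w13.png",c["frame"])
o=observe();R=o["tool_rot"];print(np.degrees(np.arctan2(R[1,0],R[0,0])),o["tool_pos"],R[:,2])
E
```

```text
clock: 16.77
tool_pos: [0.5416, -0.0961, 0.2049]
tool_rot: [[0.05, 0.999, 0.013], [0.999, -0.05, -0.003], [-0.003, 0.013, -1.0]]
force: [-0.0, 0.3, -3.3]
finger_gap: 0.0592
yellow (array([376., 213.]), array([403., 252.]), array([ 461.9, -224.3,  135.7,   92.8,   -2.4]))
blue (array([418., 198.]), array([444., 236.]), array([ 511.8, -369.5,  134.9,   90. ,   -3.3]))
clock: 17.28
tool_pos: [0.5267, -0.2299, 0.2041]
tool_rot: [[0.065, 0.998, 0.012], [0.998, -0.065, -0.002], [-0.001, 0.012, -1.0]]
force: [-0.5, 0.6, -1.8]
finger_gap: 0.0589
86.36626993037227 [ 0.52688872 -0.22800714  0.20423297] [ 0.01169692 -0.00109142 -0.99993099]
```

View pics/w13.png

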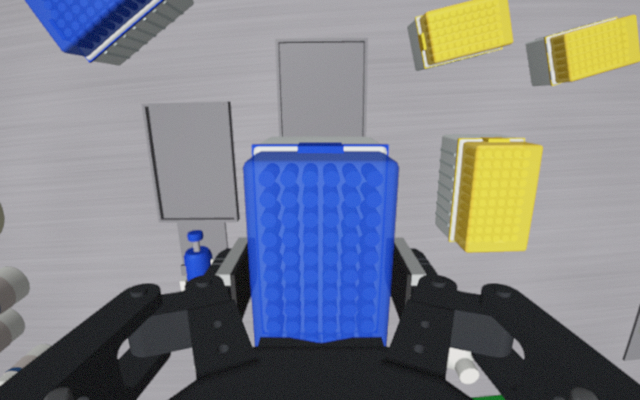

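```bash
python3 - <<'E'
from h import *
c=capture("wrist")
r=bay(c,192,160,51,75);print(r[2:])
P=onplane(c,[(144.5,103),(230.5,101.5),(238,220.5),(159.5,219.5)],.012);print(P.mean(0).round(4),rect(P),P[:,:2].round(3).tolist())
P=onplane(c,[(278,40),(366.5,39.5),(364,136),(279,136)],.012);print("yellow",P[:,:2].round(4).tolist())
E
```

```text
(array([146., 103.]), array([234., 222.]), array([ 513.3, -366.5,  130.8,   94.9,   -3.8]))
[ 0.5117 -0.3629  0.012 ] [ 511.6 -362.9  128.2   89.8   -3.9] [[0.445, -0.403], [0.451, -0.314], [0.579, -0.323], [0.572, -0.412]]
yellow [[0.3962, -0.2601], [0.4011, -0.1743], [0.4943, -0.1797], [0.4888, -0.2677]]
```

```bash
python3 -m pendant '[{"fingers":1,"tx":-0.026,"ty":-0.227,"tz":-0.1,"wx":0,"wy":0.004,"wz":-0.001},{"fingers":1,"tx":-0.026,"ty":-0.227,"tz":-0.1,"wx":0,"wy":0.004,"wz":-0.001},{"fingers":1,"tx":-0.026,"ty":-0.227,"tz":-0.1,"wx":0,"wy":0.004,"wz":-0.001},{"fingers":1,"tx":-0.026,"ty":-0.227,"tz":-0.1,"wx":0,"wy":0.004,"wz":-0.001},{"fingers":1,"tx":-0.026,"ty":-0.227,"tz":-0.1,"wx":0,"wy":0.004,"wz":-0.001}]' 
python3 - <<'E'
from h import *
o=observe();R=o["tool_rot"];print(np.degrees(np.arctan2(R[1,0],R[0,0])),o["tool_pos"],R[:,2])
E
```

```text
clock: 17.8
tool_pos: [0.5109, -0.3644, 0.1415]
tool_rot: [[0.066, 0.998, -0.004], [0.998, -0.066, 0.001], [0.001, -0.004, -1.0]]
force: [-0.8, 0.2, -1.9]
finger_gap: 0.059
86.18985748491545 [ 0.51085467 -0.3643824   0.14152708] [-0.00369615  0.00127225 -0.99999236]
```

```bash
python3 -m pendant '[{"fingers":1,"tx":0.001,"ty":0,"tz":-0.05,"wx":0,"wy":-0.001,"wz":0},{"fingers":1,"tx":0.001,"ty":0,"tz":-0.08,"wx":0,"wy":-0.001,"wz":0},{"fingers":1,"tx":0.001,"ty":0,"tz":-0.1,"wx":0,"wy":-0.001,"wz":0},{"fingers":1,"tx":0.001,"ty":0,"tz":-0.115,"wx":0,"wy":-0.001,"wz":0},{"fingers":1,"tx":0.001,"ty":0,"tz":-0.125,"wx":0,"wy":-0.001,"wz":0}]' 
python3 -m pendant '[{"fingers":1,"tx":0,"ty":0,"tz":-0.006,"wx":0,"wy":0,"wz":0},{"fingers":1,"tx":0,"ty":0,"tz":-0.011,"wx":0,"wy":0,"wz":0},{"fingers":1,"tx":0,"ty":0,"tz":-0.013,"wx":0,"wy":0,"wz":0},{"fingers":1,"tx":0,"ty":0,"tz":-0.013,"wx":0,"wy":0,"wz":0},{"fingers":1,"tx":0,"ty":0,"tz":-0.013,"wx":0,"wy":0,"wz":0}]' 
python3 - <<'E'
from h import *
o=observe();print(o["tool_pos"],o["force"])
c=capture("scene");cv2.imwrite("pics/s14.png",cv2.resize(c["frame"][100:250,180:400],None,fx=3,fy=3,interpolation=2))
E
```

```text
clock: 18.22
tool_pos: [0.5123, -0.3623, 0.066]
tool_rot: [[0.064, 0.998, -0.001], [0.998, -0.064, 0.002], [0.002, -0.001, -1.0]]
force: [0.2, 0.8, -1.1]
finger_gap: 0.0591
clock: 18.63
tool_pos: [0.5125, -0.3624, 0.0587]
tool_rot: [[0.064, 0.998, -0.0], [0.998, -0.064, 0.001], [0.001, -0.0, -1.0]]
force: [0.5, -0.3, -1.9]
finger_gap: 0.0591
[ 0.51247768 -0.36244526  0.05871596] [ 0.54699244 -0.27411264 -1.92894598]
```

View pics/s14.png

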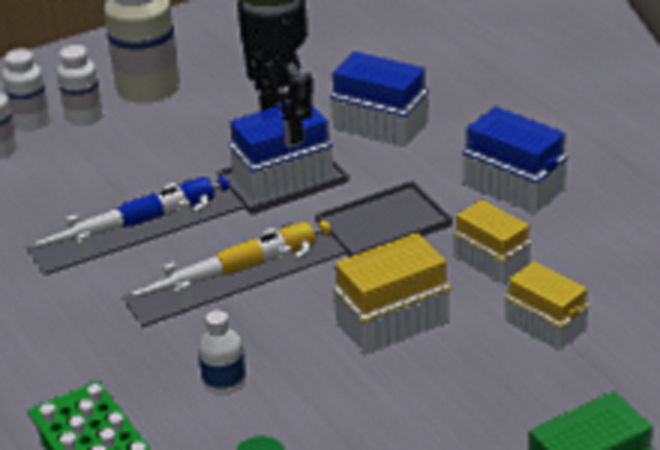

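```bash
python3 -m pendant '[{"fingers":1,"tx":0,"ty":0,"tz":-0.003,"wx":0,"wy":0,"wz":0},{"fingers":1,"tx":0,"ty":0,"tz":-0.003,"wx":0,"wy":0,"wz":0},{"fingers":0.5,"tx":0,"ty":0,"tz":-0.003,"wx":0,"wy":0,"wz":0},{"fingers":-0.5,"tx":0,"ty":0,"tz":-0.003,"wx":0,"wy":0,"wz":0},{"fingers":-1,"tx":0,"ty":0,"tz":-0.003,"wx":0,"wy":0,"wz":0}]' 
python3 -m pendant '[{"fingers":-1,"tx":0,"ty":0,"tz":0,"wx":0,"wy":0,"wz":0},{"fingers":-1,"tx":0,"ty":0,"tz":0,"wx":0,"wy":0,"wz":0},{"fingers":-1,"tx":0,"ty":0,"tz":0.06,"wx":0,"wy":0,"wz":0},{"fingers":-1,"tx":0,"ty":0,"tz":0.12,"wx":0,"wy":0,"wz":0},{"fingers":-1,"tx":0,"ty":0,"tz":0.18,"wx":0,"wy":0,"wz":0}]' 
python3 -m pendant '[{"fingers":-1,"tx":0,"ty":0,"tz":0.07,"wx":0,"wy":0,"wz":0},{"fingers":-1,"tx":0.04,"ty":0.24,"tz":0.12,"wx":0,"wy":0,"wz":0},{"fingers":-1,"tx":0.04,"ty":0.24,"tz":0.12,"wx":0,"wy":0,"wz":0},{"fingers":-1,"tx":0.04,"ty":0.24,"tz":0.12,"wx":0,"wy":0,"wz":0},{"fingers":-1,"tx":0.04,"ty":0.24,"tz":0.12,"wx":0,"wy":0,"wz":0}]' 
python3 -m pendant '[{"fingers":-1,"tx":0.022,"ty":0.255,"tz":0,"wx":0,"wy":0,"wz":0},{"fingers":-1,"tx":0.022,"ty":0.255,"tz":0,"wx":0,"wy":0,"wz":0},{"fingers":-1,"tx":0.022,"ty":0.255,"tz":0,"wx":0,"wy":0,"wz":0},{"fingers":-1,"tx":0.022,"ty":0.255,"tz":0,"wx":0,"wy":0,"wz":0},{"fingers":-1,"tx":0.022,"ty":0.255,"tz":0,"wx":0,"wy":0,"wz":0}]' 
python3 - <<'E'
from h import *
c=capture("wrist");cv2.imwrite("pics/w15.png",c["frame"]);o=observe();R=o["tool_rot"];print(np.degrees(np.arctan2(R[1,0],R[0,0])),o["tool_pos"],R[:,2])
H=hsv(c)
m=(H[...,0]>=22)&(H[...,0]<=32)&(H[...,1]>120)&(H[...,2]>100)
for k in blobs(m,1200): print(k.mean(0).round(),k.min(0),k.max(0),rect(onplane(c,k,.082)))
E
```

```text
clock: 19.1
tool_pos: [0.5126, -0.3627, 0.0572]
tool_rot: [[0.064, 0.998, 0.0], [0.998, -0.064, 0.001], [0.001, 0.0, -1.0]]
force: [-0.3, 0.3, 0.1]
finger_gap: 0.0744
clock: 19.52
tool_pos: [0.5124, -0.3625, 0.1666]
tool_rot: [[0.064, 0.998, -0.0], [0.998, -0.064, 0.002], [0.002, -0.001, -1.0]]
force: [0.7, -0.2, 0.4]
finger_gap: 0.0852
clock: 19.93
tool_pos: [0.5367, -0.2151, 0.2401]
tool_rot: [[0.063, 0.998, 0.001], [0.998, -0.063, 0.001], [0.001, 0.001, -1.0]]
force: [-0.6, -0.2, 0.4]
finger_gap: 0.0854
clock: 20.35
tool_pos: [0.5498, -0.0569, 0.2407]
tool_rot: [[0.057, 0.998, 0.002], [0.998, -0.057, 0.003], [0.003, 0.002, -1.0]]
force: [-0.0, 0.9, 0.6]
finger_gap: 0.0855
86.65126816198845 [ 0.54987991 -0.05946215  0.24056737] [ 0.00198732  0.00132985 -0.99999714]
[308. 175.] [276. 123.] [338. 227.] [548.3 -67.7 102.9  59.   -2.6]
[400.  37.] [359.   5.] [440.  70.] [427.4  21.8  66.8  39.1 -76.3]
[270.  25.] [230.   0.] [310.  56.] [410.3 -90.8  65.4  41.1 -78.7]
```

```bash
python3 -m pendant '[{"fingers":-1,"tx":0,"ty":-0.0135,"tz":-0.06,"wx":0,"wy":0,"wz":0.004},{"fingers":-1,"tx":0,"ty":-0.0135,"tz":-0.12,"wx":0,"wy":0,"wz":0.004},{"fingers":-1,"tx":0,"ty":-0.0135,"tz":-0.18,"wx":0,"wy":0,"wz":0.004},{"fingers":-1,"tx":0,"ty":-0.0135,"tz":-0.23,"wx":0,"wy":0,"wz":0.004},{"fingers":-1,"tx":0,"ty":-0.0135,"tz":-0.255,"wx":0,"wy":0,"wz":0.004}]' 
python3 - <<'E'
from h import *
c=capture("wrist");o=observe();R=o["tool_rot"];print(np.degrees(np.arctan2(R[1,0],R[0,0])),o["tool_pos"],R[:,2])
H=hsv(c)
m=(H[...,0]>=22)&(H[...,0]<=32)&(H[...,1]>120)&(H[...,2]>100)
for k in blobs(m,3000): print(k.mean(0).round(),k.min(0),k.max(0),rect(onplane(c,k,.082)))
E
```

```text
clock: 20.82
tool_pos: [0.5483, -0.0683, 0.084]
tool_rot: [[0.047, 0.999, -0.003], [0.999, -0.047, 0.003], [0.003, -0.003, -1.0]]
force: [-0.3, -0.8, -0.3]
finger_gap: 0.0853
87.29041303813686 [ 0.54769061 -0.06814593  0.08260363] [-0.00547941  0.00366014 -0.99997829]
[321. 216.] [257. 138.] [381. 329.] [547.4 -67.9 103.8  58.5  -2.7]
[488.  14.] [421.   0.] [570.  46.] [448.1  14.9  67.8  18.9  89.8]
```

```bash
python3 -m pendant '[{"fingers":-1,"tx":0.002,"ty":0,"tz":-0.025,"wx":-0.001,"wy":-0.002,"wz":0},{"fingers":-1,"tx":0.002,"ty":0,"tz":-0.043,"wx":-0.001,"wy":-0.002,"wz":0},{"fingers":-1,"tx":0.002,"ty":0,"tz":-0.051,"wx":-0.001,"wy":-0.002,"wz":0},{"fingers":-0.5,"tx":0.002,"ty":0,"tz":-0.051,"wx":-0.001,"wy":-0.002,"wz":0},{"fingers":0,"tx":0.002,"ty":0,"tz":-0.051,"wx":-0.001,"wy":-0.002,"wz":0}]' 
python3 -m pendant '[{"fingers":1,"tx":0,"ty":0,"tz":0,"wx":0,"wy":0,"wz":0},{"fingers":1,"tx":0,"ty":0,"tz":0,"wx":0,"wy":0,"wz":0},{"fingers":1,"tx":0,"ty":0,"tz":0,"wx":0,"wy":0,"wz":0},{"fingers":1,"tx":0,"ty":0,"tz":0,"wx":0,"wy":0,"wz":0},{"fingers":1,"tx":0,"ty":0,"tz":0,"wx":0,"wy":0,"wz":0}]' 
python3 -m pendant '[{"fingers":1,"tx":0,"ty":0,"tz":0.02,"wx":0,"wy":0,"wz":0},{"fingers":1,"tx":0,"ty":0,"tz":0.06,"wx":0,"wy":0,"wz":0},{"fingers":1,"tx":0,"ty":0,"tz":0.12,"wx":0,"wy":0,"wz":0},{"fingers":1,"tx":0,"ty":0,"tz":0.18,"wx":0,"wy":0,"wz":0},{"fingers":1,"tx":0,"ty":0,"tz":0.22,"wx":0,"wy":0,"wz":0}]' 
python3 - <<'E'
from h import *
c=capture("wrist");o=observe();R=o["tool_rot"];print(np.degrees(np.arctan2(R[1,0],R[0,0])),o["tool_pos"],R[:,2])
H=hsv(c)
m=(H[...,0]>=20)&(H[...,0]<=32)&(H[...,1]>120)&(H[...,2]>60)
print([(v,int(m[v,200:440].sum())) for v in range(138,170,2)])
E
```

```text
clock: 21.28
tool_pos: [0.5494, -0.0688, 0.0528]
tool_rot: [[0.048, 0.999, 0.002], [0.999, -0.048, 0.0], [0.0, 0.002, -1.0]]
force: [-0.3, -0.6, -0.7]
finger_gap: 0.0639
clock: 21.7
tool_pos: [0.5496, -0.0689, 0.0534]
tool_rot: [[0.048, 0.999, 0.003], [0.999, -0.048, -0.0], [-0.0, 0.003, -1.0]]
force: [-1.0, -1.3, 4.2]
finger_gap: 0.0597
clock: 22.12
tool_pos: [0.55, -0.0689, 0.1885]
tool_rot: [[0.048, 0.999, 0.006], [0.999, -0.048, -0.001], [-0.001, 0.006, -1.0]]
force: [1.4, 0.2, -2.0]
finger_gap: 0.0592
87.27886309255429 [ 0.55150318 -0.06938015  0.19243428] [ 0.01225891 -0.00358166 -0.99991844]
[(138, 0), (140, 0), (142, 49), (144, 58), (146, 50), (148, 48), (150, 120), (152, 129), (154, 135), (156, 140), (158, 144), (160, 150), (162, 152), (164, 154), (166, 154), (168, 154)]
```

```bash
python3 -m pendant '[{"fingers":1,"tx":-0.148,"ty":-0.253,"tz":0,"wx":0.001,"wy":0.004,"wz":-0.004},{"fingers":1,"tx":-0.148,"ty":-0.253,"tz":0,"wx":0.001,"wy":0.004,"wz":-0.004},{"fingers":1,"tx":-0.148,"ty":-0.253,"tz":0,"wx":0.001,"wy":0.004,"wz":-0.004},{"fingers":1,"tx":-0.148,"ty":-0.253,"tz":0,"wx":0.001,"wy":0.004,"wz":-0.004},{"fingers":1,"tx":-0.148,"ty":-0.253,"tz":0,"wx":0.001,"wy":0.004,"wz":-0.004}]' 
python3 - <<'E'
from h import *
o=observe();R=o["tool_rot"];print(np.degrees(np.arctan2(R[1,0],R[0,0])),o["tool_pos"],R[:,2])
E
```

```text
clock: 22.58
tool_pos: [0.4602, -0.2253, 0.1922]
tool_rot: [[0.064, 0.998, -0.001], [0.998, -0.064, -0.002], [-0.002, -0.001, -1.0]]
force: [-0.1, 0.4, -2.5]
finger_gap: 0.059
86.32512245360431 [ 0.46024632 -0.22533446  0.19224637] [-0.00135623 -0.00177171 -0.99999751]
```

```bash
python3 -m pendant '[{"fingers":1,"tx":0.004,"ty":0.006,"tz":-0.06,"wx":0,"wy":0,"wz":0.002},{"fingers":1,"tx":0.004,"ty":0.006,"tz":-0.11,"wx":0,"wy":0,"wz":0.002},{"fingers":1,"tx":0.004,"ty":0.006,"tz":-0.16,"wx":0,"wy":0,"wz":0.002},{"fingers":1,"tx":0.004,"ty":0.006,"tz":-0.19,"wx":0,"wy":0,"wz":0.002},{"fingers":1,"tx":0.004,"ty":0.006,"tz":-0.208,"wx":0,"wy":0,"wz":0.002}]' 
python3 - <<'E'
from h import *
o=observe();R=o["tool_rot"];print(np.degrees(np.arctan2(R[1,0],R[0,0])),o["tool_pos"],R[:,2])
E
```

```text
clock: 23.0
tool_pos: [0.4616, -0.2207, 0.0647]
tool_rot: [[0.058, 0.998, -0.005], [0.998, -0.058, 0.001], [0.001, -0.005, -1.0]]
force: [-0.4, -0.9, -2.6]
finger_gap: 0.0593
86.6845806409776 [ 0.46159296 -0.22072692  0.06473562] [-0.00475769  0.00109211 -0.99998809]
```

```bash
python3 -m pendant '[{"fingers":1,"tx":0.002,"ty":0,"tz":-0.006,"wx":0,"wy":-0.001,"wz":0},{"fingers":1,"tx":0.002,"ty":0,"tz":-0.01,"wx":0,"wy":-0.001,"wz":0},{"fingers":1,"tx":0.002,"ty":0,"tz":-0.011,"wx":0,"wy":-0.001,"wz":0},{"fingers":1,"tx":0.002,"ty":0,"tz":-0.011,"wx":0,"wy":-0.001,"wz":0},{"fingers":0.5,"tx":0.002,"ty":0,"tz":-0.011,"wx":0,"wy":-0.001,"wz":0}]' 
python3 -m pendant '[{"fingers":-0.5,"tx":0,"ty":0,"tz":0,"wx":0,"wy":0,"wz":0},{"fingers":-1,"tx":0,"ty":0,"tz":0,"wx":0,"wy":0,"wz":0},{"fingers":-1,"tx":0,"ty":0,"tz":0,"wx":0,"wy":0,"wz":0},{"fingers":-1,"tx":0,"ty":0,"tz":0.06,"wx":0,"wy":0,"wz":0},{"fingers":-1,"tx":0,"ty":0,"tz":0.12,"wx":0,"wy":0,"wz":0}]' 
python3 -m pendant '[{"fingers":-1,"tx":0,"ty":0,"tz":0.07,"wx":0,"wy":0,"wz":0},{"fingers":-1,"tx":0.08,"ty":0.15,"tz":0.25,"wx":0,"wy":0,"wz":0},{"fingers":-1,"tx":0.08,"ty":0.15,"tz":0.25,"wx":0,"wy":0,"wz":0},{"fingers":-1,"tx":0.08,"ty":0.15,"tz":0.25,"wx":0,"wy":0,"wz":0},{"fingers":-1,"tx":0.08,"ty":0.15,"tz":0.25,"wx":0,"wy":0,"wz":0}]' 
python3 -m pendant '[{"fingers":-1,"tx":0.05,"ty":0.22,"tz":0.23,"wx":0,"wy":0,"wz":0},{"fingers":-1,"tx":0.05,"ty":0.22,"tz":0.23,"wx":0,"wy":0,"wz":0},{"fingers":-1,"tx":0.05,"ty":0.22,"tz":0.23,"wx":0,"wy":0,"wz":0},{"fingers":-1,"tx":0.05,"ty":0.22,"tz":0.23,"wx":0,"wy":0,"wz":0},{"fingers":-1,"tx":0.05,"ty":0.22,"tz":0.23,"wx":0,"wy":0,"wz":0}]' 
python3 - <<'E'
from h import *
c=capture("wrist");s=capture("scene");im=np.vstack([c["frame"][:300],s["frame"][100:350]])
im=np.zeros((560,800,3),np.uint8);im[:300,:640]=c["frame"][:300];im[300:,:330]=s["frame"][100:360,180:510]
t=capture("top");im[300:500,330:630]=t["frame"][130:330,180:480];cv2.imwrite("pics/fin.png",im)
H=hsv(t)
for n,(a,b),z in(("red",(0,6),.06),("green",(50,75),.06),("yellow",(22,32),.086),("blue",(108,122),.086)):
    m=(H[...,0]>=a)&(H[...,0]<=b)&(H[...,1]>120)&(H[...,2]>60)
    for k in blobs(m,250):print(n,k.mean(0).round(),rect(onplane(t,k,z)))
E
```

```text
clock: 23.42
tool_pos: [0.4631, -0.2209, 0.0589]
tool_rot: [[0.058, 0.998, -0.0], [0.998, -0.058, 0.0], [0.0, -0.0, -1.0]]
force: [0.1, -0.8, -2.2]
finger_gap: 0.0592
clock: 23.83
tool_pos: [0.4624, -0.2204, 0.1308]
tool_rot: [[0.058, 0.998, -0.004], [0.998, -0.058, 0.003], [0.002, -0.004, -1.0]]
force: [-0.0, -0.3, 0.3]
finger_gap: 0.0856
clock: 24.25
tool_pos: [0.5115, -0.1284, 0.2848]
tool_rot: [[0.057, 0.998, 0.002], [0.998, -0.057, 0.001], [0.001, 0.001, -1.0]]
force: [0.7, -0.7, 0.5]
finger_gap: 0.0853
clock: 24.67
tool_pos: [0.5413, 0.0058, 0.4259]
tool_rot: [[0.055, 0.998, 0.005], [0.998, -0.055, 0.0], [0.001, 0.005, -1.0]]
force: [0.9, -0.2, 0.4]
finger_gap: 0.0855
red [212. 235.] [459.5 372.7 101.5  62.5  -5.6]
green [258. 216.] [ 5.216e+02  2.208e+02  9.630e+01  5.710e+01 -2.000e-01]
green [322. 109.] [889.3  -1.8 219.8  82.1  90. ]
yellow [392. 229.] [ 461.2 -223.2  103.2   59.1   -2.6]
blue [386. 281.] [ 295.5 -196.   105.1   59.8  -71.1]
blue [449. 261.] [ 352.1 -402.3  100.7   60.9  -59.7]
blue [434. 213.] [ 510.7 -364.   103.6   62.9   -1.5]
```

View pics/fin.png

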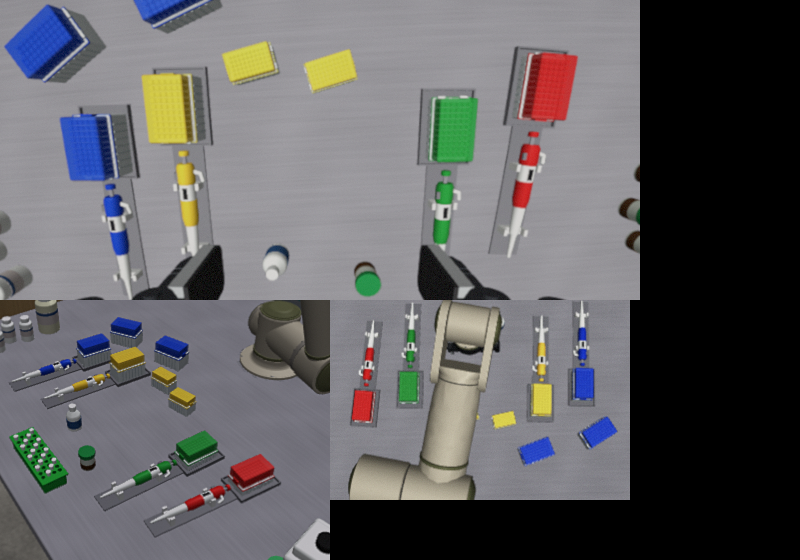

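```bash
python3 -c "
from plant import *
print(observe()['qd'].round(3));print(close_job())"
```

```text
[-0.043  0.019  0.087 -0.007 -0.024 -0.015]
the job is handed in; nothing more can be done
None
```

I took the stack apart and put each of the four boxes in the bay of its own-coloured tray. I placed them in the order red, green, blue, yellow, and handed the job in at about 25 s of robot time. For blue I took the stack's box, which was farthest to the robot's left. For yellow I also took the stack's box, as the only full-size one, and left the look-alikes alone.

**Last checks:** the final pictures show all four boxes upright inside their rims, the gripper clear, and the bottle and jar standing where they were. Comparing box and bay centres in the same top view, the offsets were about 1–2 mm for red, green and yellow. Blue was about 5–6 mm off; part of that may be the visible box side counted in, and the limit is 15 mm.

**What disagreed or was not checked:**
- **Cameras:** the top camera read sideways positions (along y) about 4 mm lower than the wrist camera. A held box confirmed the wrist camera, so I used its values for placing.
- **Box height:** I judged the height in the bay from the gripper height at release, not from a picture.
- **Arm motion:** the arm still showed a slight residual motion (up to 0.09 rad/s) just before hand-in, well clear of everything.

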